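# Hang the inlet siphons in the density meter's drying bay

### The arm

A 7-joint arm with a two-finger parallel gripper is mounted at the origin on the work surface. World frame = base frame: x ahead of the robot, y to its left, z up, the work surface at z = 0. Lengths are in m, angles in degrees, forces in N, time in s.
With the tool pointing down it reaches from about 0.35 to 0.9 m from the base axis. Payload 7.2 kg.
Tool frame: the origin (TCP) lies at the very end of the fingers, on their centre line; the grasp point (between the pads) lies 19 mm behind it; z points along the fingers, y is the line along which they close (so a half turn about z gives the same grasp; the last joint's range is limited). The gripper opens to 85 mm and grips with 20 to 120 N. Pads are 22 mm wide; open, the fingers measure 114 mm over their backs; the gripper's body (76 mm by 85 mm) begins 54 mm behind the grasp point. The pads swing forward as they close: fully open they stand 13 mm farther back than shut.
Start: joints at [-79.939, 23.554, -0.728, 91.456, 0.321, 64.991, -4.71], TCP at [0.151, 0.607, 0.231] pointing down, gripper open.
Joint ranges: [-169.25, 169.25], [-16.82, 113.86], [-84.01, 82.57], [7.8, 145.47], [-59.2, 239.2], [7.22, 106.19], [-163.78, 163.78]. Speed limits (degrees/s): [136.94, 136.94, 172.46, 172.46, 180, 180, 180].

### API

Orientations are given as [roll, pitch, yaw] about the fixed x, y, z axes, in that order (R = Rz(yaw) Ry(pitch) Rx(roll)).
In Python, from plant import state, camera, job_done gives the robot as it stands.
- The arm moves only by the tool send_rows, never from a script. Its argument "steps" is text: rows parted by semicolons, each of 6 numbers parted by spaces: the shift along the tool's x, y, z each as a share of 0.5 m, from -1 to 1, then the turn, a rotation vector about the tool's x, y, z each as a share of 180 degrees, from -1 to 1. A call has 1 to 5 rows; each row is the pose to reach, as a shift and turn from the pose commanded when the call began, along the tool's axes at that moment, turning the shorter way round; what a row does not reach only later rows make up. A row lasts 1/12 s, in which the tool goes at most 41.7 mm and 7.16 degrees, less where a joint would pass 70% of its speed; a pose out of reach is approached as far as the arm can. A call with a number of a shift or a turn outside -1 to 1 is refused whole. A call with a gripper value outside its range is refused whole. "grip" is the opening, from 0 (shut) to 1 (fully open), set as the call begins (left out, the last holds). The fingers move at their own pace and stop on an object; the grip force is fixed at half the most. Time passes only in rows, so rows that repeat a pose let the fingers close. It gives the time, the measured TCP pose, the force, the opening and the grip force at its end, in the units of the state.
- state(): the state, without advancing time (a new reading comes with each control period).
- camera(name): name is "scene" or "top" or "wrist"; returns a dict with "frame" (384x512x3 uint8, red, green, blue), "z_map" (384x512 float32, m along the optical axis (not along the pixel's ray), 0 where there is no reading), "intrinsics" (3x3 intrinsics, pixels), "world_to_cam" (4x4, takes a point from world to camera coordinates); the wrist camera has in their place "mount" (4x4, takes a point from camera to tool coordinates, whose origin is the TCP and whose axes are the flange's). Camera axes: x right, y up, looking along -z (the intrinsics and any distortion apply to the point x, -y, -z); pixel columns grow to the right and rows downward; lengths in m; the calibration is good to about 2 mm. A picture is of the moment at which its call begins: read the wrist's pose just before it.
- job_done(): hands the job in; it is judged then, once.
The state is a dict: "time_s": time; "joint_positions": joint angles; "qvel": joint speeds; "joint_efforts": joint torques, N m; "eef_pos": TCP position; "tool_rot": TCP orientation; "contact_force": force on the tool from outside, world axes, zero at the start; "moment": the same for the moment, N m; "gripper_width": finger opening in m; "grasp_force": force on a finger pad.
Only numpy, scipy, OpenCV 4.12 (cv2) and the standard library are available. Lean on these libraries where they do the work, as an engineer would, in place of code of your own. Each camera call takes 0.05 s, during which the arm holds its last target. There are 200 camera calls.

### The job

Put the inlet siphons standing on the bench away to dry: press the density meter's touch-latch lid until it clicks, then keep a finger on it and let it rise gently, so that it never flies open, until it stands fully open. Hang every siphon over the bar in the bay, legs down on either side of the bar, then swing the lid down gently and push it shut until it latches. Leave the beaker, the bottle and the cup where they are.

Things in the scene. Friction and masses are not known exactly. Their poses are not given: they have to be found in the camera images.
- meter: white density meter, 380 (x) by 340 (y) by 165 mm high, fixed; origin: centre of its underside, x towards its sloped front with screen and printer (away from the robot). Its -y half is an open-topped drying bay under the touch-latch lid, inside 250 (x) by 130 mm (y), floor 35 and rim 165 mm above the bench. The +y half has a closed top at 165 mm
- bar_mid (a point): middle of the fixed steel hanging bar in the bay: 12 mm diameter, 250 mm long from wall to wall along the meter's x, midway in the bay's width, axis 122 mm above the bench; axes as the meter's. Four siphons fit side by side at 58 mm spacing. A hung siphon's arch rests on the bar's top (its origin 70 mm below this point) and its grip ends 7 mm below the bay's rim
- lid_hinge (a point): middle of the lid's hinge line, which runs along the meter's x on the bay's +y side, 75 mm to +y of the bar, 171 mm above the bench; axes as the meter's. The flat white lid: 266 mm along the hinge, 148 mm from the hinge to its free edge (-y when shut), 10 mm thick, its underside in the plane of the hinge axis
- lid (a joint): lid angle, rad. 0: shut, level, held by a push-push touch latch; grows as the free edge swings up and over to +y, stop at 1.75. Pressed down from 0 it clicks at -0.025 and stops at -0.033; as the finger then rises, a spring swings it open. To shut: push it down to the stop at -0.033, stay half a second, let up: it rises to 0 and stays. Each further full press opens it again
- lid_press (a point): pressing point on the lid's top face: dark blue dot near the dark blue free edge, 124 mm from the hinge line, 181 mm above the bench when shut (the click is 3 mm down, the stop 4 mm down); moves with the lid, z out of the top face. The spring pushes up here with 4 to 6 N, weaker as it opens: let go at once the lid flies up at 3.5 rad/s, let go beyond 1.2 rad it drifts to the stop at 1.6 rad/s
- beaker: glass beaker, 68 mm diameter, 85 mm high; bystander; origin: centre of its underside
- dropper: black dropper bottle, 42 mm diameter, 75 mm high; bystander; origin: centre of its underside
- measure_cup: white plastic measuring cup, 74 mm diameter, 75 mm high; bystander; origin: centre of its underside
- siphon0: twin inlet siphon, blue grip: two 8 mm steel tubes 36 mm apart, each bent to an inverted U, plastic grip on top; stands on 4 feet, 106 mm tall, 110-220 g. Origin: centre of its underside, z up, x along the grip and along a bar passing between the legs (half-turn symmetric). Footprint 52 (x) by 60 mm (y). Arch inside 36 mm wide (y), its top 76 mm above the origin. May be absent
- siphon0_grip (a point): middle of the blue siphon's grip block, 95 mm above the siphon's origin: 50 mm long (x), 16 mm thick (y: pinch here), 22 mm high (z from 84 to 106 mm). Just below it are the two tubes
- siphon1: twin inlet siphon as siphon0, with orange grip; same size, origin and axes. May be absent
- siphon1_grip (a point): middle of the orange siphon's grip block, 95 mm above its origin; as siphon0_grip
- siphon2: twin inlet siphon as siphon0, with yellow grip; same size, origin and axes. May be absent
- siphon2_grip (a point): middle of the yellow siphon's grip block, 95 mm above its origin; as siphon0_grip
- siphon3: twin inlet siphon as siphon0, with red grip; same size, origin and axes. May be absent
- siphon3_grip (a point): middle of the red siphon's grip block, 95 mm above its origin; as siphon0_grip

How it is judged:
By the outcome, as a careful person would: the job done as asked, in the order asked, and still so for the second after the job is handed in, with the robot touching nothing.
Of siphon0, siphon1, siphon2, siphon3 only 3 to 4 are there at a start; the rules pass over those that are not, and their reading is None.
At some moment in a run one of siphon0, siphon1, siphon2, siphon3 may be knocked a few centimetres aside while the robot is not near it.
It also fails if it takes over 210 s, if anything falls off the work surface, if the arm or the gripper's body presses on something with over 40 N, if the wrist force passes 120 N, or if a joint passes its speed limit or range.

## Working session

There is one attempt and no reset: what is moved stays moved. The work goes in short steps, Python scripts to look and compute and a tool call to move; the robot and the scene stay as the last step left them, time stands still between calls to the robot, and variables do not carry over. Pictures are saved under pics/ and viewed, at most 14 in all, crops included, and the job is handed in when it is done.

Besides the shell and the picture viewer there is one more tool, called after "Request:" in YAML: its name, and indented under it one key for each argument. send_rows: Moves the arm, as the interface text tells. Shift numbers are shares of 0.5 m and turn numbers shares of 180 degrees, none past 1 either way. Its arguments: {"type":"object","properties":{"steps":{"type":"string"},"grip":{"type":"number"}},"required":["steps"]}

```bash
ls; mkdir -p pics
cat > h.py <<'E'
import numpy as np, cv2
from scipy.spatial.transform import Rotation as R
from plant import state, camera, job_done
def save(c,n): cv2.imwrite('pics/'+n, cv2.cvtColor(c['frame'],cv2.COLOR_RGB2BGR))
def cloud(c):
    K=np.array(c['intrinsics']); z=c['z_map']; v,u=np.mgrid[:z.shape[0],:z.shape[1]]
    P=np.stack([(u-K[0,2])/K[0,0]*z, -(v-K[1,2])/K[1,1]*z, -z],-1)
    T=np.linalg.inv(c['world_to_cam']) if 'world_to_cam' in c else wristT(c)
    return P@T[:3,:3].T+T[:3,3]
def toolT(s=None):
    s=s or state(); T=np.eye(4); T[:3,:3]=R.from_euler('xyz',s['tool_rot'],degrees=True).as_matrix(); T[:3,3]=s['eef_pos']; return T
def wristT(c): return c['_T']@c['mount']
def wrist():
    T=toolT(); c=dict(camera('wrist')); c['_T']=T; return c
def rel(pos,yaw=None,rot=None):
    T=toolT(); d=T[:3,:3].T@(np.array(pos)-T[:3,3])/0.5
    t=[0,0,0]
    if rot is not None: t=(R.from_matrix(T[:3,:3].T)*R.from_euler('xyz',rot,degrees=True)).as_rotvec()/np.pi
    return np.round(np.r_[d,t],4)
E
python3 - <<'E'
from h import *
np.set_printoptions(precision=4,suppress=True)
s=state(); print(s)
for n in('scene','top'):
    c=camera(n); save(c,n+'0.png'); np.savez(n+'0.npz',**c); print(n,c['intrinsics'],c['world_to_cam'],[k for k in c])
c=wrist();print(c['mount'])
E
```

```text
pics
{'time_s': 0.0, 'joint_positions': array([-79.9371,  23.6003,  -0.7278,  91.5039,   0.3219,  64.9925,
        -4.7071]), 'qvel': array([-0.0478,  0.0519,  0.0162,  0.1018,  0.0348, -0.0614, -0.1495]), 'joint_efforts': array([  0.0006, -60.062 ,   0.6829, -29.9434,   0.0139,   0.0103,
         0.    ]), 'eef_pos': array([0.1508, 0.606 , 0.2305]), 'tool_rot': array([-179.9057,    0.0079,  166.0335]), 'contact_force': array([ 0.3777, -0.2961, -0.0094]), 'moment': array([ 0.0053, -0.0054,  0.0167]), 'grasp_force': 0.0, 'gripper_width': 0.08538482417105936}
scene [[423.2224   0.     254.8502]
 [  0.     423.2224 185.5781]
 [  0.       0.       1.    ]] [[-0.8007  0.5989 -0.0141  0.4809]
 [-0.3757 -0.4838  0.7905  0.0926]
 [ 0.4666  0.6382  0.6124 -1.3941]
 [ 0.      0.      0.      1.    ]] ['frame', 'z_map', 'intrinsics', 'world_to_cam']
top [[449.4357   0.     260.6932]
 [  0.     449.4357 185.6027]
 [  0.       0.       1.    ]] [[ 0.0753 -0.9972 -0.0029 -0.0718]
 [ 0.9773  0.0732  0.1987 -0.5946]
 [-0.198  -0.0178  0.98   -1.1877]
 [ 0.      0.      0.      1.    ]] ['frame', 'z_map', 'intrinsics', 'world_to_cam']
[[-0.0007  0.9608  0.2772  0.0697]
 [ 1.      0.0006  0.0007  0.0005]
 [ 0.0005  0.2772 -0.9608 -0.1436]
 [ 0.      0.      0.      1.    ]]
```

View pics/scene0.png

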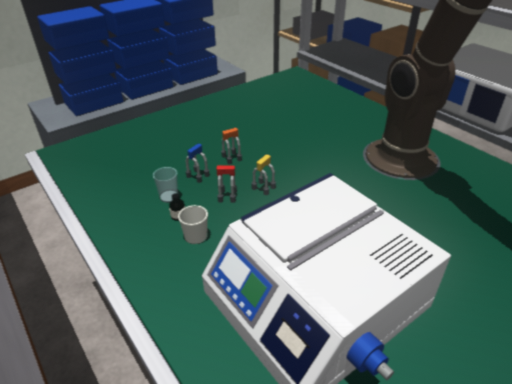

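View pics/top0.png

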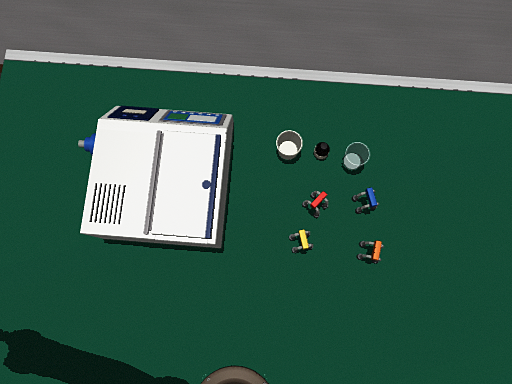

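Scene view: all four siphons are present (blue 197,155; orange 231,140; red 227,175; yellow 264,163). The meter's lid is shut, with its dot at (295,198). Top view: dot at (206,184), grips at (372,199) blue, (377,251) orange, (319,200) red, (305,239) yellow.

```bash
cat >> h.py <<'E'
HUE={'blue':(105,125),'orange':(6,16),'yellow':(22,34),'red':(0,4)}
def siphons(c,zmin=.08,zmax=.115,box=None):
    P=cloud(c); hsv=cv2.cvtColor(c['frame'],cv2.COLOR_RGB2HSV); out={}
    b=box or (.2,.9,-.55,.0)
    ok=(c['z_map']>0)&(P[...,2]>zmin)&(P[...,2]<zmax)&(P[...,0]>b[0])&(P[...,0]<b[1])&(P[...,1]>b[2])&(P[...,1]<b[3])&(hsv[...,1]>140)&(hsv[...,2]>60)
    for k,(a,e) in HUE.items():
        m=ok&(hsv[...,0]>=a)&(hsv[...,0]<=e)
        if k=='red': m|=ok&(hsv[...,0]>174)
        if m.sum()<8: continue
        Q=P[m]; v,u=np.nonzero(m)
        t=Q[Q[:,2]>np.percentile(Q[:,2],60)-.004]
        (cx,cy),(w,h),ang=cv2.minAreaRect((t[:,:2]*1000).astype(np.float32))
        if w<h: ang+=90
        out[k]=dict(n=len(Q),mean=t.mean(0).round(4),rect=(round(cx,1),round(cy,1)),size=(round(w),round(h)),yaw=round((ang+90)%180-90,1),ztop=Q[:,2].max().round(4),px=(int(u.mean()),int(v.mean())))
    return out
E
python3 - <<'E'
from h import *
np.set_printoptions(precision=4,suppress=True)
for n in('scene','top'):
    c=dict(np.load(n+'0.npz')); P=cloud(c); print(n)
    for k,v in siphons(c).items(): print(k,v)
    hsv=cv2.cvtColor(c['frame'],cv2.COLOR_RGB2HSV)
    m=(abs(P[...,2]-.181)<.006)&(c['z_map']>0)
    Q=P[m]; print('lid',len(Q),Q.mean(0), cv2.minAreaRect((Q[:,:2]*1000).astype(np.float32)))
    A=np.c_[Q[:,:2],np.ones(len(Q))]; print('plane',np.linalg.lstsq(A,Q[:,2],rcond=None)[0])
    md=m&(hsv[...,2]<140)&(hsv[...,1]>90); Q=P[md]; print('blue edge',len(Q),cv2.minAreaRect((Q[:,:2]*1000).astype(np.float32)))
    mt=(abs(P[...,2]-.165)<.004); Q=P[mt]; print('top165',len(Q),cv2.minAreaRect((Q[:,:2]*1000).astype(np.float32)))
    print('bench z',np.median(P[...,2][(hsv[...,0]>60)&(hsv[...,0]<90)&(hsv[...,1]>150)]))
    u,v={'scene':(295,198),'top':(206,184)}[n]
    print('dot',[P[v+j,u+i] for j in(-1,0,1) for i in (0,)])
c=dict(np.load('top0.npz')); P=cloud(c)
for k,(u,v) in dict(cup=(289,136),drop=(322,148),beaker=(357,155)).items(): print(k,P[v,u])
h=(P[...,2]>.06)&(P[...,2]<.095)&(P[...,0]>.6)&(P[...,0]<.95)&(P[...,1]<0)&(P[...,1]>-.5)
n,l,st,ce=cv2.connectedComponentsWithStats(h.astype(np.uint8))
for i in range(1,n):
    if st[i,4]>10: print(i,st[i],P[l==i].mean(0),P[l==i].max(0),P[l==i].min(0))
E
```

```text
scene
blue {'n': 114, 'mean': array([ 0.5857, -0.3201,  0.1054]), 'rect': (584.0, -321.6), 'size': (49, 17), 'yaw': 18.3, 'ztop': np.float64(0.1093), 'px': (194, 150)}
orange {'n': 122, 'mean': array([ 0.4442, -0.3382,  0.1049]), 'rect': (443.4, -339.1), 'size': (16, 50), 'yaw': -11.7, 'ztop': np.float64(0.1093), 'px': (229, 133)}
yellow {'n': 113, 'mean': array([ 0.4597, -0.1467,  0.1064]), 'rect': (457.8, -147.9), 'size': (50, 15), 'yaw': 13.8, 'ztop': np.float64(0.1097), 'px': (263, 161)}
red {'n': 140, 'mean': array([ 0.5679, -0.1802,  0.1047]), 'rect': (568.4, -179.6), 'size': (19, 45), 'yaw': -36.8, 'ztop': np.float64(0.1103), 'px': (225, 169)}
lid 7028 [0.5295 0.0377 0.1815] ((-81.81884765625, -834.907958984375), (1708.7987060546875, 2068.361572265625), 3.9456639289855957)
plane [0.001  0.0003 0.181 ]
blue edge 843 ((-104.81591796875, -540.2586059570312), (1681.017578125, 1224.9498291015625), 3.398477554321289)
top165 12787 ((-100.92144775390625, -727.28955078125), (1753.2720947265625, 2232.806640625), 2.3590247631073)
bench z 0.000975099239702959
dot [array([0.5625, 0.1044, 0
[... 954 characters left out ...]
111183166504, 264.2203674316406), 89.7106704711914)
top165 8137 ((575.573974609375, 242.37452697753906), (340.37847900390625, 305.52899169921875), 89.68794250488281)
bench z 0.00022181748879557261
dot [array([0.5702, 0.1078, 0.1808]), array([0.5675, 0.1074, 0.1818]), array([0.565 , 0.1072, 0.1814])]
cup [ 0.7551 -0.0972  0.0363]
drop [ 0.7157 -0.1901  0.0711]
beaker [ 0.7225 -0.3017  0.003 ]
1 [276 130  26  26 158] [ 0.7295 -0.0964  0.0719] [ 0.7603 -0.0602  0.0808] [ 0.6874 -0.1311  0.0603]
2 [319 142   9   9  49] [ 0.721  -0.1925  0.074 ] [ 0.7324 -0.1825  0.0834] [ 0.7122 -0.2033  0.0614]
3 [345 142  25  25 210] [ 0.7071 -0.2887  0.0773] [ 0.7365 -0.2523  0.0896] [ 0.67   -0.3191  0.06  ]
```

```bash
python3 -c "
from h import *
print(rel([.567,.112,.24],rot=[180,0,180]))"
```

```text
[-1.0463e+00 -7.5820e-01 -1.7700e-02 -4.0000e-04 -0.0000e+00 -7.7600e-02]
```

Request:
send_rows:
  steps: "-0.26 -0.19 -0.018 0 0 0;-0.26 -0.19 -0.018 0 0 0;-0.26 -0.19 -0.018 0 0 0;-0.26 -0.19 -0.018 0 0 0;-0.26 -0.19 -0.018 0 0 0"
  grip: 0

```text
time_s: 0.57
eef_pos: [0.2605, 0.4768, 0.2408]
tool_rot: [-179.9, 0.2, 165.5]
contact_force: [1.3, 0.3, -0.8]
gripper_width: 0.0256
grasp_force: 0.0
```

Request:
send_rows:
  steps: "-0.26 -0.19 0 0 0 0;-0.26 -0.19 0 0 0 0;-0.26 -0.19 0 0 0 0;-0.26 -0.19 0 0 0 0;-0.26 -0.19 0 0 0 0"

```text
time_s: 0.98
eef_pos: [0.3625, 0.3529, 0.2405]
tool_rot: [-179.9, 0.2, 165.5]
contact_force: [0.6, -1.0, 0.3]
gripper_width: 0.0001
grasp_force: 0.0
```

Request:
send_rows:
  steps: "-0.26 -0.19 0 0 0 0;-0.26 -0.19 0 0 0 0;-0.26 -0.19 0 0 0 0;-0.26 -0.19 0 0 0 0;-0.26 -0.19 0 0 0 0"

```text
time_s: 1.4
eef_pos: [0.465, 0.2291, 0.2405]
tool_rot: [-179.9, 0.2, 165.5]
contact_force: [0.7, -0.7, 0.2]
gripper_width: -0.0002
grasp_force: 0.0
```

Request:
send_rows:
  steps: "-0.26 -0.19 0 0 0 -0.0776;-0.26 -0.19 0 0 0 -0.0776;-0.26 -0.19 0 0 0 -0.0776;-0.26 -0.19 0 0 0 -0.0776;-0.26 -0.19 0 0 0 -0.0776"

```text
time_s: 1.82
eef_pos: [0.5675, 0.1051, 0.2403]
tool_rot: [-179.8, 0.1, 179.5]
contact_force: [-0.6, -1.2, 0.2]
gripper_width: -0.0
grasp_force: 0.0
```

Run:
```python
from h import *
np.set_printoptions(precision=4,suppress=True)
c=camera('scene'); P=cloud(c); t=np.array(state()['eef_pos']); print(t)
for a,b in((0,.01),(.01,.025),(.025,.05),(.05,.08)):
    m=(c['z_map']>0)&(abs(P[...,2]-t[2]-(a+b)/2)<(b-a)/2)&(abs(P[...,0]-t[0])<.08)&(abs(P[...,1]-t[1])<.08)
    Q=P[m]-t; print(a,b,len(Q),np.percentile(Q,[3,97],axis=0) if len(Q) else '')
f=cv2.resize(c['frame'][100:260,200:400],None,fx=3,fy=3); w=wrist()
f=cv2.cvtColor(f,cv2.COLOR_RGB2BGR); cv2.imwrite('pics/a.png',f); save(w,'w1.png')
```

```text
[0.5662 0.1074 0.24  ]
0 0.01 22 [[-0.0043 -0.008   0.0012]
 [ 0.0143  0.0083  0.0094]]
0.01 0.025 76 [[-0.0033 -0.0162  0.0106]
 [ 0.0143  0.0109  0.0245]]
0.025 0.05 112 [[-0.0021 -0.0239  0.0258]
 [ 0.0158  0.0215  0.0492]]
0.05 0.08 390 [[-0.0084 -0.0468  0.051 ]
 [ 0.0191  0.0459  0.0792]]
```

View pics/a.png

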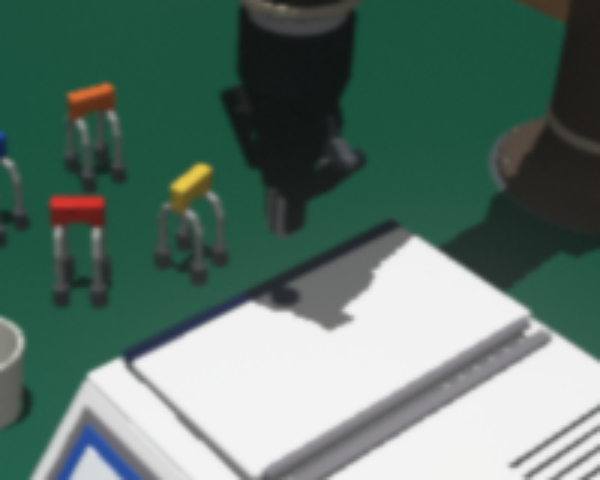

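The fingers are tapered along the closing axis (±8 mm at the tip, ±24 mm 35 mm up), so I turn the tool so that its straight sides (tool x) face the lid's swing.

Request:
send_rows:
  steps: "0 0 0 0 0 0.1667;0 0 0 0 0 0.1667;0 0 0 0 0 0.1667;0 0 0 0 0 0.1667;0 0 0 0 0 0.1667"

```text
time_s: 2.33
eef_pos: [0.5628, 0.1146, 0.24]
tool_rot: [180.0, -0.1, 149.8]
contact_force: [-0.9, -0.2, 1.3]
gripper_width: -0.0
grasp_force: 0.0
```

Request:
send_rows:
  steps: "0 0 0 0 0 0.1667;0 0 0 0 0 0.1667;0 0 0 0 0 0.1667;0 0 0 0 0 0.1667;0 0 0 0 0 0.1667"

```text
time_s: 2.75
eef_pos: [0.5631, 0.1139, 0.2401]
tool_rot: [-180.0, -0.0, 119.9]
contact_force: [-0.8, 0.1, -0.9]
gripper_width: -0.0
grasp_force: 0.0
```

Request:
send_rows:
  steps: "0 0 0.06 0 0 0.1667;0 0 0.06 0 0 0.1667;0 0 0.06 0 0 0.1667;0 0 0.06 0 0 0.1667;0 0 0.06 0 0 0.1667"

```text
time_s: 3.17
eef_pos: [0.5633, 0.1134, 0.21]
tool_rot: [-180.0, -0.0, 90.0]
contact_force: [0.1, 0.2, 0.1]
gripper_width: 0.0001
grasp_force: 0.0
```

Run:
```python
from h import *
np.set_printoptions(precision=4,suppress=True)
s=state(); print(s['joint_positions'],s['eef_pos'],s['tool_rot'],rel([.567,.112,.190],rot=[180,0,90]))
c=camera('scene'); P=cloud(c); t=np.array(s['eef_pos'])
for a,b in((0,.01),(.01,.025),(.025,.05),(.05,.08)):
    m=(c['z_map']>0)&(abs(P[...,2]-t[2]-(a+b)/2)<(b-a)/2)&(abs(P[...,0]-t[0])<.08)&(abs(P[...,1]-t[1])<.08)
    Q=P[m]-t; print(a,b,len(Q),np.percentile(Q,[3,97],axis=0) if len(Q) else '')
```

```text
[-41.5551  21.7306  33.4032 101.8325 -13.5603  60.5026  -3.2824] [0.5633 0.1134 0.21  ] [-179.9591   -0.0074   90.0005] [-0.0027  0.0075  0.0399 -0.0002 -0.      0.    ]
0 0.01 19 [[-0.0055 -0.0044  0.0015]
 [ 0.0129  0.0098  0.0097]]
0.01 0.025 75 [[-0.0101 -0.0079  0.0108]
 [ 0.0151  0.0104  0.0243]]
0.025 0.05 113 [[-0.0198 -0.0016  0.0257]
 [ 0.0257  0.0121  0.0491]]
0.05 0.08 373 [[-0.0438 -0.011   0.0513]
 [ 0.0492  0.0162  0.0793]]
```

Request:
send_rows:
  steps: "0 0.007 0.02 0 0 0;0 0.007 0.04 0 0 0;0 0.007 0.046 0 0 0;0 0.007 0.052 0 0 0;0 0.007 0.056 0 0 0"

```text
time_s: 3.63
eef_pos: [0.567, 0.112, 0.1815]
tool_rot: [-179.9, 0.0, 90.0]
contact_force: [-0.2, -1.1, 0.0]
gripper_width: 0.0001
grasp_force: 0.0
```

Request:
send_rows:
  steps: "0 0 0.002 0 0 0;0 0 0.004 0 0 0;0 0 0.006 0 0 0;0 0 0.008 0 0 0;0 0 0.010 0 0 0"

```text
time_s: 4.05
eef_pos: [0.5672, 0.1119, 0.178]
tool_rot: [-180.0, -0.0, 90.0]
contact_force: [-5.0, -2.4, 9.0]
gripper_width: 0.0001
grasp_force: 4.7
```

Request:
send_rows:
  steps: "0 0 0.002 0 0 0;0 0 0.004 0 0 0;0 0 0.006 0 0 0;0 0 0.006 0 0 0;0 0 0.006 0 0 0"

```text
time_s: 4.47
eef_pos: [0.5673, 0.1118, 0.1769]
tool_rot: [180.0, -0.1, 90.0]
contact_force: [-11.2, -2.4, 23.8]
gripper_width: 0.0003
grasp_force: 12.0
```

Run:
```python
from h import *
np.set_printoptions(precision=4,suppress=True,linewidth=150)
s=state(); print(s['eef_pos'],s['contact_force'])
H=np.array([.2314,.171]); r=.130; h=.011
def tcp(th):
    p=lambda r:H+r*np.array([-np.cos(th),np.sin(th)])+.01*np.array([np.sin(th),np.cos(th)])
    c=p(r); y=c[0]+h
    if th>np.pi/2: y=max(y,p(.148)[0]+h)
    return np.array([y,c[1]])
for i in range(0,13):
    a=tcp(i*.15-.033); 
    print(round(i*.15-.033,3),[ (np.round((tcp(i*.15-.033+.03*j)-a)/.5*[1,-1],4)).tolist() for j in range(1,6)],a)
```

```text
[0.5673 0.1118 0.1769] [-11.2101  -2.3512  23.8146]
-0.033 [[0.0005, -0.0078], [0.0012, -0.0156], [0.0021, -0.0234], [0.0032, -0.0311], [0.0046, -0.0388]] [0.1121 0.1767]
0.117 [[0.0016, -0.0077], [0.0035, -0.0153], [0.0055, -0.0228], [0.0079, -0.0303], [0.0104, -0.0377]] [0.1145 0.1961]
0.267 [[0.0027, -0.0073], [0.0057, -0.0146], [0.0089, -0.0217], [0.0123, -0.0288], [0.0159, -0.0357]] [0.1196 0.2149]
0.417 [[0.0038, -0.0068], [0.0078, -0.0135], [0.012, -0.0201], [0.0164, -0.0266], [0.021, -0.0329]] [0.1276 0.2328]
0.567 [[0.0048, -0.0062], [0.0098, -0.0122], [0.0149, -0.0181], [0.0202, -0.0238], [0.0257, -0.0294]] [0.1381 0.2493]
0.717 [[0.0057, -0.0054], [0.0115, -0.0106], [0.0175, -0.0157], [0.0236, -0.0206], [0.0298, -0.0252]] [0.151 0.264]
0.867 [[0.0064, -0.0045], [0.0129, -0.0088], [0.0196, -0.0129], [0.0264, -0.0168], [0.0333, -0.0205]] [0.1659 0.2766]
1.017 [[0.007, -0.0035], [0.0141, -0.0068], [0.0213, -0.0098], [0.0286, -0.0127], [0.036, -0.0153]] [0.1825 0.2868]
1.167 [[0.0074, -0.0024], [0.015, -0.0046], [0.0225, -0.0065], [0.0302, -0.0083], [0.0378, -0.0097]] [0.2005 0.2945]
1.317 [[0.0077, -0.0013], [0.0155, -0.0023], [0.0233, -0.0031], [0.0311, -0.0037], [0.0389, -0.004]] [0.2194 0.2993]
1.467 [[0.0078, -0.0001], [0.0156, 0.0], [0.0235, 0.0004], [0.0318, 0.001], [0.0407, 0.0019]] [0.2389 0.3013]
1.617 [[0.0088, 0.0011], [0.0176, 0.0024], [0.0264, 0.0039], [0.035, 0.0057], [0.0437, 0.0077]] [0.2592 0.3004]
1.767 [[0.0086, 0.0022], [0.017, 0.0047], [0.0254, 0.0073], [0.0337, 0.0102], [0.0419, 0.0133]] [0.2811 0.2966]
```

Request:
send_rows:
  steps: "0 0 -0.003 0 0 0;0 0 -0.006 0 0 0;0 0 -0.009 0 0 0;0.001 0 -0.012 0 0 0;0.001 0 -0.016 0 0 0"

```text
time_s: 4.88
eef_pos: [0.5674, 0.1125, 0.1826]
tool_rot: [180.0, 0.0, 90.0]
contact_force: [-1.2, -1.3, 4.7]
gripper_width: 0.0001
grasp_force: 2.1
```

Request:
send_rows:
  steps: "0 0 -0.004 0 0 0;0 0 -0.008 0 0 0;0.001 0 -0.012 0 0 0;0.001 0 -0.016 0 0 0;0.001 0 -0.02 0 0 0"

```text
time_s: 5.3
eef_pos: [0.5674, 0.1137, 0.1925]
tool_rot: [180.0, -0.0, 90.0]
contact_force: [-1.1, 1.0, 2.5]
gripper_width: -0.0001
grasp_force: 1.4
```

Request:
send_rows:
  steps: "0.002 0 -0.009 0 0 0;0.004 0 -0.018 0 0 0;0.0065 0 -0.027 0 0 0;0.009 0 -0.036 0 0 0;0.012 0 -0.0445 0 0 0"

```text
time_s: 5.72
eef_pos: [0.5674, 0.1197, 0.2152]
tool_rot: [180.0, -0.0, 90.0]
contact_force: [-0.2, -0.2, 3.6]
gripper_width: -0.0001
grasp_force: 1.5
```

Request:
send_rows:
  steps: "0.0027 0 -0.0073 0 0 0;0.0057 0 -0.0146 0 0 0;0.0089 0 -0.0217 0 0 0;0.0123 0 -0.0288 0 0 0;0.0159 0 -0.0357 0 0 0"

```text
time_s: 6.13
eef_pos: [0.5674, 0.1276, 0.2327]
tool_rot: [180.0, -0.0, 90.0]
contact_force: [2.0, 1.7, 1.8]
gripper_width: 0.0
grasp_force: 1.3
```

Request:
send_rows:
  steps: "0.0038 0 -0.0068 0 0 0;0.0078 0 -0.0135 0 0 0;0.012 0 -0.0201 0 0 0;0.0164 0 -0.0266 0 0 0;0.021 0 -0.0329 0 0 0"

```text
time_s: 6.55
eef_pos: [0.5673, 0.1381, 0.2491]
tool_rot: [180.0, -0.0, 90.0]
contact_force: [1.2, 2.8, 1.1]
gripper_width: 0.0001
grasp_force: 1.1
```

Run:
```python
from h import *
s=state(); print(s['eef_pos'],s['contact_force'],s['joint_positions'])
c=camera('scene'); P=cloud(c); f=c['frame']
# lid points: y-z slope on front half
m=(c['z_map']>0)&(P[...,0]>.60)&(P[...,0]<.69)&(P[...,1]>.08)&(P[...,1]<.225)&(P[...,2]>.19)&(P[...,2]<.32)&(f.min(-1)>120)
Q=P[m]; print(len(Q),np.polyfit(Q[:,1],Q[:,2],1))
```

```text
[0.56731124 0.13807836 0.24909327] [1.24964546 2.83227394 1.10121694] [-43.9382786   20.46842044  33.75797417  97.8201898  -12.34241389
  65.44412028  -6.69738336]
2180 [-0.64178449  0.33207931]
```

Request:
send_rows:
  steps: "0.0048 0 -0.0062 0 0 0;0.0098 0 -0.0122 0 0 0;0.0149 0 -0.0181 0 0 0;0.0202 0 -0.0238 0 0 0;0.0257 0 -0.0294 0 0 0"

```text
time_s: 7.02
eef_pos: [0.5672, 0.1508, 0.2638]
tool_rot: [-180.0, 0.0, 90.0]
contact_force: [0.4, 2.1, 0.7]
gripper_width: -0.0002
grasp_force: 1.0
```

Request:
send_rows:
  steps: "0.0057 0 -0.0054 0 0 0;0.0115 0 -0.0106 0 0 0;0.0175 0 -0.0157 0 0 0;0.0236 0 -0.0206 0 0 0;0.0298 0 -0.0252 0 0 0"

```text
time_s: 7.43
eef_pos: [0.5673, 0.1657, 0.2763]
tool_rot: [-180.0, 0.0, 90.0]
contact_force: [0.7, 2.3, 0.2]
gripper_width: 0.0001
grasp_force: 0.8
```

Request:
send_rows:
  steps: "0.0064 0 -0.0045 0 0 0;0.0129 0 -0.0088 0 0 0;0.0196 0 -0.0129 0 0 0;0.0264 0 -0.0168 0 0 0;0.0333 0 -0.0205 0 0 0"

```text
time_s: 7.85
eef_pos: [0.5673, 0.1824, 0.2866]
tool_rot: [180.0, 0.0, 90.0]
contact_force: [1.2, 1.4, -0.1]
gripper_width: 0.0
grasp_force: 0.7
```

Request:
send_rows:
  steps: "0.007 0 -0.0035 0 0 0;0.0141 0 -0.0068 0 0 0;0.0213 0 -0.0098 0 0 0;0.0286 0 -0.0127 0 0 0;0.036 0 -0.0153 0 0 0"

```text
time_s: 8.27
eef_pos: [0.5674, 0.2003, 0.2942]
tool_rot: [180.0, 0.0, 90.0]
contact_force: [1.0, 1.4, 1.1]
gripper_width: 0.0001
grasp_force: 0.6
```

Request:
send_rows:
  steps: "0.0074 0 -0.0024 0 0 0;0.015 0 -0.0046 0 0 0;0.0225 0 -0.0065 0 0 0;0.0302 0 -0.0083 0 0 0;0.0378 0 -0.0097 0 0 0"

```text
time_s: 8.68
eef_pos: [0.5673, 0.2193, 0.299]
tool_rot: [180.0, 0.0, 90.0]
contact_force: [0.6, 1.8, 0.9]
gripper_width: -0.0001
grasp_force: 0.5
```

Run:
```python
from h import *
s=state(); print(s['eef_pos'],s['contact_force'],s['joint_positions'])
c=camera('scene'); save(c,'s2.png')
```

```text
[0.56733389 0.21929948 0.29899239] [0.59483101 1.75826122 0.86544572] [-49.78223494  20.80474267  32.98176566  90.29498855 -11.70167096
  72.37673424 -14.97179691]
```

View pics/s2.png

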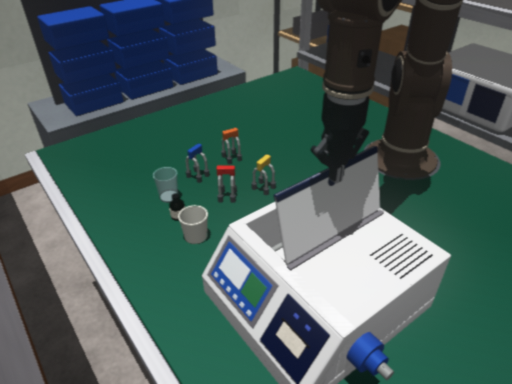

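The lid stands at about 75°, held by the finger at (340,175); the four siphons are unmoved. Continue to the stop.

Request:
send_rows:
  steps: "0.0077 0 -0.0013 0 0 0;0.0155 0 -0.0023 0 0 0;0.0233 0 -0.0031 0 0 0;0.0311 0 -0.0037 0 0 0;0.0389 0 -0.004 0 0 0"

```text
time_s: 9.15
eef_pos: [0.5673, 0.2388, 0.3009]
tool_rot: [-180.0, 0.0, 90.0]
contact_force: [-0.4, 1.1, 0.9]
gripper_width: -0.0001
grasp_force: 0.4
```

Request:
send_rows:
  steps: "0.0078 0 -0.0001 0 0 0;0.0156 0 0 0 0 0;0.0235 0 0.0004 0 0 0;0.0318 0 0.001 0 0 0;0.0407 0 0.0019 0 0 0"

```text
time_s: 9.57
eef_pos: [0.5673, 0.2591, 0.2998]
tool_rot: [-180.0, 0.0, 90.0]
contact_force: [0.1, -0.1, 0.5]
gripper_width: -0.0005
grasp_force: 0.2
```

Request:
send_rows:
  steps: "0.008 0 0.001 0 0 0;0.016 0 0.002 0 0 0;0.023 0 0.003 0 0 0;0.03 0 0.004 0 0 0;0.037 0 0.005 0 0 0"

```text
time_s: 9.98
eef_pos: [0.5673, 0.2776, 0.2973]
tool_rot: [-180.0, 0.0, 90.0]
contact_force: [0.5, 0.5, -0.1]
gripper_width: -0.0001
grasp_force: 0.1
```

Request:
send_rows:
  steps: "0.006 0 0 0 0 0;0.012 0 0 0 0 0;0.018 0 0 0 0 0;0.024 0 0 0 0 0;0.03 0 0 0 0 0"

```text
time_s: 10.4
eef_pos: [0.5673, 0.2925, 0.2975]
tool_rot: [180.0, 0.0, 90.0]
contact_force: [-0.0, -0.8, 0.2]
gripper_width: 0.0001
grasp_force: 0.0
```

Run:
```python
from h import *
s=state(); print(s['eef_pos'],s['contact_force'],s['joint_positions'])
c=camera('scene'); P=cloud(c)
m=(c['z_map']>0)&(P[...,0]>.62)&(P[...,0]<.69)&(P[...,1]>.2)&(P[...,1]<.3)&(P[...,2]>.20)&(P[...,2]<.31)
Q=P[m]; k=np.polyfit(Q[:,2],Q[:,1],1); print(len(Q),k,'theta',np.pi/2+np.arctan(k[0]))
```

```text
[0.56733742 0.29249411 0.29747039] [-0.00698002 -0.77698203  0.22596881] [-53.55388079  24.0792334   31.69060898  85.91605111 -12.90584663
  73.66405387 -20.47849795]
886 [0.18414359 0.20937149] theta 1.7528999013208881
```

Request:
send_rows:
  steps: "0.02 0 -0.08 0 0 0;0.02 0 -0.16 0 0 0;0.02 0 -0.22 0 0 0;0.02 0 -0.22 0 0 0;0.02 0 -0.22 0 0 0"

```text
time_s: 10.87
eef_pos: [0.5682, 0.3022, 0.4096]
tool_rot: [179.8, -0.1, 90.0]
contact_force: [-0.1, 0.9, -0.5]
gripper_width: -0.0
grasp_force: 0.0
```

Request:
send_rows:
  steps: "-0.36 -0.08 0 0 0 0;-0.36 -0.08 0 0 0 0;-0.36 -0.08 0 0 0 0;-0.36 -0.08 0 0 0 0;-0.36 -0.08 0 0 0 0"

```text
time_s: 11.28
eef_pos: [0.526, 0.1157, 0.407]
tool_rot: [-179.9, 0.1, 89.6]
contact_force: [0.7, -1.2, 1.7]
gripper_width: 0.0002
grasp_force: 0.0
```

Request:
send_rows:
  steps: "-0.36 -0.08 0 0 0 0;-0.36 -0.08 0 0 0 0;-0.36 -0.08 0 0 0 0;-0.36 -0.08 0 0 0 0;-0.36 -0.08 0 0 0 0"

```text
time_s: 11.7
eef_pos: [0.4851, -0.0636, 0.407]
tool_rot: [-180.0, 0.0, 89.6]
contact_force: [-0.3, 0.3, 0.4]
gripper_width: -0.0002
grasp_force: 0.0
```

Request:
send_rows:
  steps: "0 0 0.1 0 0 0.19;0 0 0.1 0 0 0.19;0 0 0.1 0 0 0.19;0 0 0.1 0 0 0.19;0 0 0.1 0 0 0.19"
  grip: 0.7

```text
time_s: 12.12
eef_pos: [0.4865, -0.0575, 0.3561]
tool_rot: [-179.9, 0.1, 55.4]
contact_force: [1.3, -0.2, 0.5]
gripper_width: 0.0594
grasp_force: 0.0
```

Request:
send_rows:
  steps: "0 0 0 0 0 0.19;0 0 0 0 0 0.19;0 0 0 0 0 0.19;0 0 0 0 0 0.19;0 0 0 0 0 0.19"

```text
time_s: 12.53
eef_pos: [0.4867, -0.0574, 0.3563]
tool_rot: [-180.0, 0.1, 21.2]
contact_force: [0.4, -0.0, -0.4]
gripper_width: 0.06
grasp_force: 0.0
```

Run:
```python
from h import *
np.set_printoptions(precision=4,suppress=True)
s=state(); print(s['eef_pos'],s['tool_rot'],s['joint_positions'])
for n in('scene','top'):
    c=camera(n); P=cloud(c); save(c,n+'3.png')
    for k,v in siphons(c).items(): print(n,k,v['mean'],v['rect'],v['size'],v['yaw'])
    m=(c['z_map']>0)&(abs(P[...,2]-.125)<.012)&(P[...,0]>.45)&(P[...,0]<.69)&(abs(P[...,1]-.156)<.025)
    Q=P[m]; print('bar',len(Q),np.median(Q,0),Q[:,2].max())
    m=(c['z_map']>0)&(P[...,2]>.11)&(P[...,2]<.14)&(P[...,0]>.40)&(P[...,0]<.73)&(abs(P[...,1]-.156)<.012);Q=P[m];
    if len(Q)>5: print('x ext',np.percentile(Q[:,0],[0,1,99,100]),np.polyfit(Q[:,0],Q[:,1],1))
```

```text
[ 0.4867 -0.0574  0.3563] [-179.9748    0.1001   21.2181] [-42.3368   4.7906  47.655  100.8785  -3.6244  76.0184 -62.6805]
scene blue [ 0.5851 -0.3202  0.1058] (583.8, -322.4) (48, 19) 10.8
scene orange [ 0.4433 -0.3381  0.1057] (443.4, -340.1) (20, 49) -10.2
scene yellow [ 0.4597 -0.1466  0.106 ] (460.7, -147.3) (52, 16) 21.5
scene red [ 0.5675 -0.1796  0.105 ] (565.9, -183.0) (18, 46) -39.2
bar 113 [0.6458 0.1587 0.1275] 0.13105208258953194
x ext [0.6184 0.6194 0.6711 0.6723] [0.0212 0.1448]
top blue [ 0.5821 -0.323   0.1065] (581.8, -323.1) (48, 17) 17.0
top orange [ 0.4438 -0.339   0.1062] (510.1, -275.8) (224, 45) 43.9
top yellow [ 0.4538 -0.152   0.1061] (455.3, -149.4) (46, 15) 17.6
top red [ 0.5643 -0.1834  0.1064] (564.8, -183.0) (15, 49) -40.4
bar 425 [0.5693 0.1564 0.127 ] 0.1344140066931474
x ext [0.4226 0.4228 0.6929 0.6938] [-0.0065  0.1602]
```

View pics/top3.png

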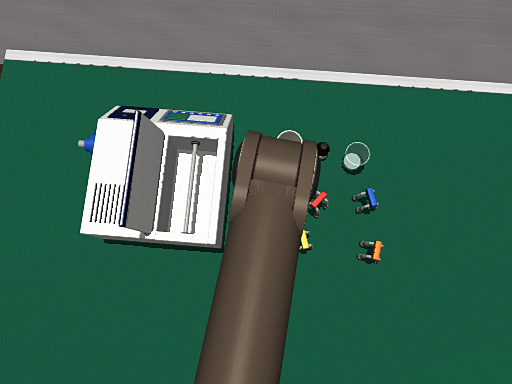

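Top view: lid open, bar exposed from (195,145) to (188,232), and bay clear. I'll take a wrist view over yellow for a fine measurement.

```bash
python3 -c "
from h import *
print(rel([.457,-.149,.28],rot=[180,0,17]))"
```

```text
[-1.223e-01  1.488e-01  1.531e-01 -1.000e-04  5.000e-04  2.500e-02]
```

Request:
send_rows:
  steps: "-0.122 0.149 0.153 0 0 0.025;-0.122 0.149 0.153 0 0 0.025;-0.122 0.149 0.153 0 0 0.025;-0.122 0.149 0.153 0 0 0.025;-0.122 0.149 0.153 0 0 0.025"

```text
time_s: 13.05
eef_pos: [0.4561, -0.1507, 0.2795]
tool_rot: [-179.9, 0.2, 17.0]
contact_force: [0.1, 0.5, 0.8]
gripper_width: 0.06
grasp_force: 0.0
```

Run:
```python
from h import *
np.set_printoptions(precision=4,suppress=True)
c=wrist(); save(c,'w4.png'); print(c['_T'][:3,3])
for k,v in siphons(c).items(): print(k,v)
```

```text
[ 0.4561 -0.1507  0.2795]
blue {'n': 505, 'mean': array([ 0.5806, -0.3166,  0.1019]), 'rect': (582.2, -320.3), 'size': (48, 13), 'yaw': 20.2, 'ztop': np.float64(0.1077), 'px': (419, 114)}
orange {'n': 382, 'mean': array([ 0.4504, -0.3278,  0.1009]), 'rect': (502.5, -268.4), 'size': (221, 48), 'yaw': 50.3, 'ztop': np.float64(0.1073), 'px': (382, 216)}
yellow {'n': 855, 'mean': array([ 0.4524, -0.2241,  0.1068]), 'rect': (450.2, -240.7), 'size': (215, 49), 'yaw': 85.4, 'ztop': np.float64(0.1091), 'px': (306, 192)}
red {'n': 605, 'mean': array([ 0.5657, -0.1833,  0.1065]), 'rect': (564.8, -182.7), 'size': (16, 49), 'yaw': -39.6, 'ztop': np.float64(0.1098), 'px': (310, 92)}
```

View pics/w4.png

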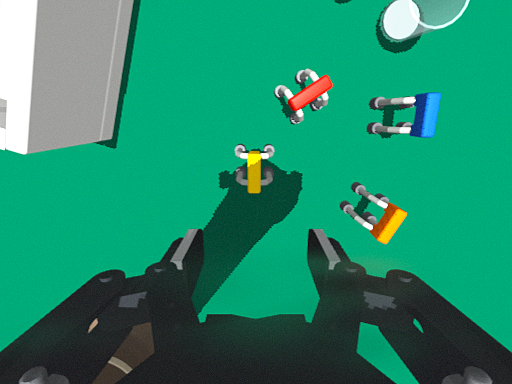

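Wrist view: yellow grip centred at (254,172), red (310,92), blue (427,114), orange (389,224). Orange and yellow hues leak into each other, so I keep only each colour's largest component.

```bash
sed -i "s/^        if m.sum()<8: continue/        n,l,st,_=cv2.connectedComponentsWithStats(m.astype(np.uint8))\n        if n<2: continue\n        m=l==1+np.argmax(st[1:,4])\n        if m.sum()<8: continue/; s/(6,16)/(5,19)/; s/(22,34)/(23,34)/" h.py
python3 - <<'E'
from h import *
np.set_printoptions(precision=4,suppress=True)
c=wrist()
for k,v in siphons(c).items(): print(k,v)
P=cloud(c);hsv=cv2.cvtColor(c['frame'],cv2.COLOR_RGB2HSV);print(P[172,254],hsv[172,254],hsv[224,389])
E
```

```text
blue {'n': 513, 'mean': array([ 0.581 , -0.3167,  0.1021]), 'rect': (582.1, -320.7), 'size': (49, 14), 'yaw': 14.3, 'ztop': np.float64(0.1086), 'px': (419, 116)}
orange {'n': 380, 'mean': array([ 0.4451, -0.3336,  0.1012]), 'rect': (444.3, -335.8), 'size': (13, 50), 'yaw': -17.9, 'ztop': np.float64(0.1073), 'px': (384, 221)}
yellow {'n': 514, 'mean': array([ 0.4585, -0.1487,  0.1068]), 'rect': (457.7, -149.2), 'size': (49, 15), 'yaw': 16.7, 'ztop': np.float64(0.1096), 'px': (254, 173)}
red {'n': 596, 'mean': array([ 0.5657, -0.1835,  0.1065]), 'rect': (564.9, -182.9), 'size': (16, 49), 'yaw': -40.1, 'ztop': np.float64(0.1094), 'px': (311, 94)}
[ 0.4613 -0.1468  0.1082] [ 25 255 201] [ 20 255 255]
```

```bash
python3 -c "
from h import *
print(rel([.458,-.149,.083],rot=[180,0,17]))"
```

```text
[-4.000e-04  3.000e-04  3.958e-01 -1.000e-04  1.000e-04  1.200e-03]
```

Request:
send_rows:
  steps: "0 0 0.07 0 0 0;0 0 0.14 0 0 0;0 0 0.21 0 0 0;0 0 0.27 0 0 0;0 0 0.32 0 0 0"

```text
time_s: 13.57
eef_pos: [0.4584, -0.1477, 0.1191]
tool_rot: [-180.0, 0.0, 17.3]
contact_force: [0.2, 0.7, -0.1]
gripper_width: 0.0597
grasp_force: 0.0
```

Request:
send_rows:
  steps: "0 0 0.03 0 0 0;0 0 0.055 0 0 0;0 0 0.074 0 0 0;0 0 0.074 0 0 0;0 0 0.074 0 0 0"

```text
time_s: 13.98
eef_pos: [0.4585, -0.1488, 0.0841]
tool_rot: [-180.0, -0.0, 17.2]
contact_force: [0.9, -0.4, 0.2]
gripper_width: 0.0597
grasp_force: 0.0
```

Request:
send_rows:
  steps: "0 0 0 0 0 0;0 0 0 0 0 0;0 0 0 0 0 0;0 0 0 0 0 0;0 0 0 0 0 0"
  grip: 0

```text
time_s: 14.4
eef_pos: [0.4583, -0.1491, 0.0846]
tool_rot: [-180.0, -0.1, 17.1]
contact_force: [-2.0, 1.3, 6.1]
gripper_width: 0.0147
grasp_force: 58.6
```

Request:
send_rows:
  steps: "0 0 0 0 0 0;0 0 0 0 0 0;0 0 0 0 0 0;0 0 -0.01 0 0 0;0 0 -0.02 0 0 0"

```text
time_s: 14.82
eef_pos: [0.4576, -0.1494, 0.0943]
tool_rot: [-180.0, 0.0, 17.1]
contact_force: [0.7, -0.2, -1.4]
gripper_width: 0.0145
grasp_force: 58.5
```

Request:
send_rows:
  steps: "0 0 -0.08 0 0 0;0 0 -0.16 0 0 0;0 0 -0.24 0 0 0;0 0 -0.32 0 0 0;0 0 -0.4 0 0 0"

```text
time_s: 15.23
eef_pos: [0.457, -0.15, 0.2961]
tool_rot: [180.0, 0.0, 17.0]
contact_force: [0.9, 0.1, -1.9]
gripper_width: 0.0149
grasp_force: 59.3
```

Request:
send_rows:
  steps: "0 0 -0.04 0 0 0.04;0 0 -0.05 0 0 0.08;0 0 -0.05 0 0 0.095;0 0 -0.05 0 0 0.095;0 0 -0.05 0 0 0.095"

```text
time_s: 15.65
eef_pos: [0.4575, -0.1494, 0.319]
tool_rot: [-180.0, 0.0, 0.1]
contact_force: [-0.5, -0.2, -2.3]
gripper_width: 0.0146
grasp_force: 59.3
```

```bash
python3 -c "
from h import *
print(state()['eef_pos'],state()['tool_rot'],rel([.481,.157,.315],rot=[180,0,0]))"
```

```text
[ 0.45752685 -0.14939549  0.31896865] [-1.79972422e+02  4.92810511e-03  9.19786174e-02] [ 4.790e-02 -6.127e-01  8.200e-03 -2.000e-04  0.000e+00  5.000e-04]
```

Request:
send_rows:
  steps: "0.01 -0.05 0 0 0 0;0.02 -0.12 0 0 0 0;0.02 -0.2 0 0 0 0;0.03 -0.28 0 0 0 0;0.03 -0.35 0 0 0 0"

```text
time_s: 16.07
eef_pos: [0.4728, 0.028, 0.3187]
tool_rot: [-180.0, 0.0, 0.1]
contact_force: [1.3, -0.4, -3.2]
gripper_width: 0.0148
grasp_force: 59.3
```

Request:
send_rows:
  steps: "0.018 -0.07 0 0 0 0;0.018 -0.13 0 0 0 0;0.018 -0.18 0 0 0 0;0.018 -0.23 0 0 0 0;0.018 -0.263 0 0 0 0"

```text
time_s: 16.48
eef_pos: [0.4814, 0.1597, 0.3182]
tool_rot: [180.0, 0.1, 0.2]
contact_force: [-0.7, 0.5, -1.9]
gripper_width: 0.0147
grasp_force: 59.3
```

Request:
send_rows:
  steps: "0 0 0 0 0 0;0 0 0 0 0 0;0 0 0 0 0 0;0 0 0 0 0 0;0 0 0 0 0 0"

```text
time_s: 16.9
eef_pos: [0.4822, 0.1558, 0.3191]
tool_rot: [-180.0, -0.0, -0.1]
contact_force: [0.2, 0.0, -1.7]
gripper_width: 0.0146
grasp_force: 59.3
```

Run:
```python
from h import *
print(state()['eef_pos'],state()['tool_rot'],rel([.481,.157,.137],rot=[180,0,0]))
c=camera('scene'); save(c,'s5.png'); P=cloud(c); t=np.array(state()['eef_pos'])
hsv=cv2.cvtColor(c['frame'],cv2.COLOR_RGB2HSV)
m=(hsv[...,0]>22)&(hsv[...,0]<35)&(hsv[...,1]>140)&(P[...,2]>.2)&(abs(P[...,1]-.157)<.1); Q=P[m]; print(len(Q),np.percentile(Q,[0,50,100],axis=0)-t)
```

```text
[0.48217092 0.1557542  0.31906536] [-1.79988581e+02 -6.51832728e-03 -1.23874951e-01] [-2.400e-03 -2.400e-03  3.641e-01 -1.000e-04 -0.000e+00 -7.000e-04]
108 [[ 0.00151741 -0.00722941 -0.00231464]
 [ 0.02111272  0.00271969  0.01488953]
 [ 0.02473617  0.00781406  0.02410027]]
```

View pics/s5.png

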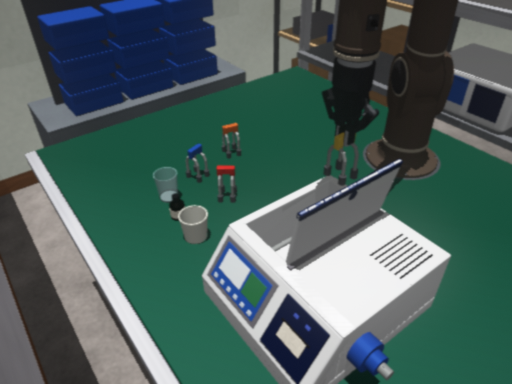

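Yellow hangs upright in the gripper at (340,145), above the bay; lid still open. Lowering.

Request:
send_rows:
  steps: "-0.002 -0.002 0.05 0 0 0;-0.002 -0.002 0.1 0 0 0;-0.002 -0.002 0.15 0 0 0;-0.002 -0.002 0.2 0 0 0;-0.002 -0.002 0.25 0 0 0"

```text
time_s: 17.37
eef_pos: [0.4811, 0.1576, 0.1931]
tool_rot: [-180.0, -0.0, -0.1]
contact_force: [0.0, 0.5, -2.6]
gripper_width: 0.0147
grasp_force: 59.3
```

Request:
send_rows:
  steps: "0 0 0.03 0 0 0;0 0 0.06 0 0 0;0 0 0.085 0 0 0;0 0 0.1 0 0 0;0 0 0.11 0 0 0"

```text
time_s: 17.78
eef_pos: [0.4809, 0.1576, 0.1383]
tool_rot: [180.0, 0.0, -0.0]
contact_force: [-0.9, -0.5, -1.2]
gripper_width: 0.0148
grasp_force: 59.2
```

Request:
send_rows:
  steps: "0 0 0.002 0 0 0;0 0 0.004 0 0 0;0 0 0.004 0 0 0;0 0 0.004 0 0 0;0 0 0.004 0 0 0"

```text
time_s: 18.2
eef_pos: [0.4813, 0.1583, 0.1375]
tool_rot: [-180.0, -0.0, -0.0]
contact_force: [0.7, 1.0, -1.7]
gripper_width: 0.0145
grasp_force: 59.3
```

Request:
send_rows:
  steps: "0 0 0.002 0 0 0;0 0 0.003 0 0 0;0 0 0.003 0 0 0;0 0 0.003 0 0 0;0 0 0.003 0 0 0"

```text
time_s: 18.62
eef_pos: [0.4815, 0.1584, 0.1369]
tool_rot: [-179.9, -0.0, -0.0]
contact_force: [-5.2, -0.2, 13.5]
gripper_width: 0.0146
grasp_force: 61.7
```

Request:
send_rows:
  steps: "0 0 0 0 0 0;0 0 0 0 0 0;0 0 0 0 0 0;0 0 0 0 0 0;0 0 0 0 0 0"
  grip: 0.4

```text
time_s: 19.03
eef_pos: [0.481, 0.1581, 0.1354]
tool_rot: [180.0, 0.0, -0.0]
contact_force: [-0.6, 0.3, -0.5]
gripper_width: 0.034
grasp_force: 0.0
```

Request:
send_rows:
  steps: "0 0 0 0 0 0;0 0 -0.02 0 0 0;0 0 -0.06 0 0 0;0 0 -0.12 0 0 0;0 0 -0.2 0 0 0"

```text
time_s: 19.45
eef_pos: [0.4797, 0.1573, 0.2354]
tool_rot: [179.8, 0.2, -0.1]
contact_force: [0.7, 0.3, -0.5]
gripper_width: 0.0338
grasp_force: 0.0
```

Request:
send_rows:
  steps: "0 0 -0.08 0 0 0;0 0 -0.16 0 0 0;0 0 -0.24 0 0 0;0 0 -0.26 0 0 0;0 0 -0.26 0 0 0"

```text
time_s: 19.87
eef_pos: [0.4825, 0.1581, 0.3693]
tool_rot: [-179.8, -0.3, -0.0]
contact_force: [0.9, 0.7, -0.1]
gripper_width: 0.0338
grasp_force: 0.0
```

Request:
send_rows:
  steps: "0.1 0.08 0 0 0 0.04;0.1 0.16 0 0 0 0.08;0.1 0.24 0 0 0 0.12;0.1 0.3 0 0 0 0.16;0.1 0.37 0 0 0 0.19"
  grip: 0.7

```text
time_s: 20.28
eef_pos: [0.5301, -0.03, 0.3643]
tool_rot: [179.9, 0.0, -34.7]
contact_force: [-0.4, -0.0, 0.3]
gripper_width: 0.0595
grasp_force: 0.0
```

```bash
cat > look.py <<'E'
from h import *
import sys
np.set_printoptions(precision=4,suppress=True)
s=state(); print(s['time_s'],s['eef_pos'],s['tool_rot'])
for n in('scene','top'):
    c=camera(n); save(c,n+'_last.png')
    for k,v in siphons(c).items(): print(n,k,v['n'],v['mean'],v['rect'],v['size'],v['yaw'])
    for k,v in siphons(c,.125,.175,(.4,.72,.09,.22)).items(): print(n,'BAY',k,v['n'],v['mean'],v['rect'],v['size'],v['yaw'],v['ztop'])
E
python3 look.py; python3 -c "
from h import *
print(rel([.565,-.183,.28],rot=[180,0,-40]))"
```

```text
20.2833 [ 0.5301 -0.03    0.3643] [179.8797   0.037  -34.7003]
scene blue 116 [ 0.5848 -0.3199  0.1059] (582.4, -321.7) (50, 17) 15.9
scene orange 109 [ 0.4266 -0.365   0.1047] (427.0, -366.5) (18, 50) -9.1
scene red 138 [ 0.5681 -0.1803  0.1054] (567.2, -181.3) (16, 45) -35.9
top blue 111 [ 0.5817 -0.3233  0.1068] (582.0, -323.4) (49, 16) 16.9
top orange 135 [ 0.4247 -0.3673  0.1063] (424.3, -367.5) (16, 49) -13.2
top red 110 [ 0.565  -0.1836  0.1065] (564.8, -183.0) (15, 49) -40.3
top BAY yellow 26 [0.4818 0.1622 0.1585] (479.8, 162.7) (44, 5) 0.1 0.1631
[ 2.284e-01  2.016e-01  1.705e-01  8.000e-04 -2.000e-04  2.740e-02]
```

Orange was knocked aside to about (0.425, −0.367). Yellow is on the bar (grip top 0.1585 m). Next is red.

Request:
send_rows:
  steps: "0.228 0.202 0.05 0 0 0.027;0.228 0.202 0.1 0 0 0.027;0.228 0.202 0.17 0 0 0.027;0.228 0.202 0.17 0 0 0.027;0.228 0.202 0.17 0 0 0.027"

```text
time_s: 20.8
eef_pos: [0.566, -0.1786, 0.2756]
tool_rot: [179.7, 0.2, -39.4]
contact_force: [-0.4, 1.4, -0.6]
gripper_width: 0.0598
grasp_force: 0.0
```

Request:
send_rows:
  steps: "0 0 0.08 0 0 0;0 0 0.16 0 0 0;0 0 0.2 0 0 0;0 0 0.2 0 0 0;0 0 0.2 0 0 0"

```text
time_s: 21.22
eef_pos: [0.5674, -0.1744, 0.1793]
tool_rot: [179.9, 0.1, -39.1]
contact_force: [0.1, 0.5, 0.0]
gripper_width: 0.0593
grasp_force: 0.0
```

Run:
```python
from h import *
c=wrist()
for k,v in siphons(c).items(): print(k,v)
print(state()['eef_pos'],rel([.565,-.183,.084],rot=[180,0,-40]))
```

```text
blue {'n': 840, 'mean': array([ 0.5835, -0.3163,  0.1034]), 'rect': (582.6, -318.0), 'size': (50, 15), 'yaw': 6.4, 'ztop': np.float64(0.1085), 'px': (381, 72)}
orange {'n': 379, 'mean': array([ 0.4382, -0.3635,  0.0897]), 'rect': (429.6, -361.0), 'size': (10, 47), 'yaw': -23.0, 'ztop': np.float64(0.0965), 'px': (506, 175)}
red {'n': 1075, 'mean': array([ 0.5665, -0.1839,  0.1067]), 'rect': (565.7, -183.4), 'size': (15, 49), 'yaw': -39.1, 'ztop': np.float64(0.1089), 'px': (264, 192)}
[ 0.56844564 -0.1748488   0.18088812] [ 0.0049  0.0169  0.1938  0.0002 -0.      0.005 ]
```

Request:
send_rows:
  steps: "0.005 0.017 0.02 0 0 0.003;0.005 0.017 0.06 0 0 0.003;0.005 0.017 0.11 0 0 0.003;0.005 0.017 0.16 0 0 0.003;0.005 0.017 0.19 0 0 0.003"

```text
time_s: 21.68
eef_pos: [0.5648, -0.183, 0.0844]
tool_rot: [-180.0, -0.0, -39.6]
contact_force: [0.7, 0.9, -0.1]
gripper_width: 0.0597
grasp_force: 0.0
```

Request:
send_rows:
  steps: "0 0 0 0 0 0;0 0 0.002 0 0 0;0 0 0.002 0 0 0;0 0 0.002 0 0 0;0 0 0.002 0 0 0"

```text
time_s: 22.1
eef_pos: [0.5658, -0.183, 0.0858]
tool_rot: [-179.9, -0.1, -39.6]
contact_force: [0.0, -0.6, 1.0]
gripper_width: 0.0595
grasp_force: 0.0
```

Request:
send_rows:
  steps: "0 0 0 0 0 0;0 0 0 0 0 0;0 0 0 0 0 0;0 0 0 0 0 0;0 0 0 0 0 0"
  grip: 0

```text
time_s: 22.52
eef_pos: [0.565, -0.183, 0.0847]
tool_rot: [180.0, -0.0, -39.6]
contact_force: [-1.8, -0.3, 2.8]
gripper_width: 0.0149
grasp_force: 59.2
```

Request:
send_rows:
  steps: "0 0 0 0 0 0;0 0 0 0 0 0;0 0 0 0 0 0;0 0 0 0 0 0;0 0 0 0 0 0"

```text
time_s: 22.93
eef_pos: [0.565, -0.183, 0.0847]
tool_rot: [-180.0, -0.0, -39.6]
contact_force: [-1.3, -1.1, 4.2]
gripper_width: 0.0149
grasp_force: 59.3
```

```bash
python3 -c "
from h import *
s=state();print(s['eef_pos'],s['tool_rot'],s['contact_force'],s['gripper_width'],s['joint_positions'])"
```

```text
[ 0.56504976 -0.18303352  0.08471225] [-1.79997642e+02 -2.16663085e-02 -3.96319007e+01] [-1.30806883 -1.1346953   4.1888426 ] 0.014949394672088796 [-18.1908748   36.74394403  45.01233554 106.08719913 -32.95590378
  51.04543501 -86.93917591]
```

Request:
send_rows:
  steps: "0 0 -0.04 0 0 0;0 0 -0.12 0 0 0;0 0 -0.2 0 0 0;0 0 -0.28 0 0 0;0 0 -0.36 0 0 0"

```text
time_s: 23.35
eef_pos: [0.5644, -0.1823, 0.2656]
tool_rot: [180.0, 0.1, -39.6]
contact_force: [1.6, 0.8, -2.3]
gripper_width: 0.0152
grasp_force: 59.0
```

Request:
send_rows:
  steps: "0 0 -0.06 0 0 -0.03;0 0 -0.11 0 0 -0.06;0 0 -0.11 0 0 -0.09;0 0 -0.11 0 0 -0.12;0 0 -0.11 0 0 -0.15"

```text
time_s: 23.77
eef_pos: [0.565, -0.1822, 0.3194]
tool_rot: [-180.0, -0.0, -12.3]
contact_force: [0.7, -0.2, -3.1]
gripper_width: 0.0146
grasp_force: 59.0
```

Request:
send_rows:
  steps: "0 0 0 0 0 -0.03;0 0 0 0 0 -0.06;0 0 0 0 0 -0.07;0 0 0 0 0 -0.07;0 0 0 0 0 -0.07"

```text
time_s: 24.18
eef_pos: [0.5648, -0.1824, 0.3189]
tool_rot: [-180.0, 0.0, -0.1]
contact_force: [0.4, 0.5, -2.7]
gripper_width: 0.0149
grasp_force: 59.0
```

Request:
send_rows:
  steps: "-0.01 -0.04 0 0 0 0;-0.02 -0.11 0 0 0 0;-0.03 -0.18 0 0 0 0;-0.04 -0.25 0 0 0 0;-0.052 -0.32 0 0 0 0"

```text
time_s: 24.6
eef_pos: [0.5385, -0.0211, 0.3191]
tool_rot: [-180.0, 0.0, -0.1]
contact_force: [0.2, 0.0, -1.8]
gripper_width: 0.0149
grasp_force: 59.1
```

Request:
send_rows:
  steps: "0 -0.07 0 0 0 0;0 -0.14 0 0 0 0;0 -0.21 0 0 0 0;0 -0.28 0 0 0 0;0 -0.34 0 0 0 0"

```text
time_s: 25.02
eef_pos: [0.5385, 0.1502, 0.3192]
tool_rot: [-180.0, 0.0, -0.0]
contact_force: [-0.7, -0.2, -2.0]
gripper_width: 0.015
grasp_force: 59.1
```

Request:
send_rows:
  steps: "0 -0.01 0 0 0 0;0 -0.015 0 0 0 0;0 -0.015 0 0 0 0;0 -0.015 0 0 0 0;0 -0.015 0 0 0 0"

```text
time_s: 25.43
eef_pos: [0.5393, 0.153, 0.3196]
tool_rot: [180.0, -0.0, -0.2]
contact_force: [-0.1, -0.7, -1.6]
gripper_width: 0.0147
grasp_force: 59.1
```

```bash
python3 look.py
python3 - <<'E'
from h import *
w=wrist(); save(w,'w6.png'); print(rel([.539,.1575,.137],rot=[180,0,0]))
P=cloud(w); Q=P[(abs(P[...,2]-.12)<.015)&(P[...,0]>.45)&(P[...,0]<.69)&(abs(P[...,1]-.157)<.02)]; print(len(Q),np.median(Q,0) if len(Q) else 0)
E
```

```text
25.4333 [0.5393 0.153  0.3196] [179.9879  -0.012   -0.1845]
scene blue 113 [ 0.5849 -0.3203  0.1055] (583.8, -322.0) (51, 16) 12.5
scene orange 110 [ 0.427  -0.3648  0.1049] (427.2, -366.1) (18, 48) -8.4
top blue 116 [ 0.5821 -0.3234  0.1058] (582.2, -323.3) (49, 16) 17.2
top orange 109 [ 0.4238 -0.3679  0.106 ] (424.5, -366.9) (16, 50) -12.1
top BAY yellow 126 [0.4792 0.157  0.1582] (480.2, 157.6) (15, 49) -1.6 0.163
[-7.000e-04 -7.600e-03  3.653e-01 -1.000e-04 -1.000e-04 -7.000e-04]
1543 [0.61420745 0.157213   0.12806183]
```

View pics/w6.png

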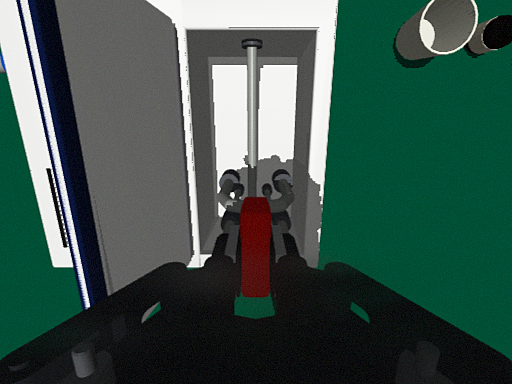

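Red hangs straddling the bar line (bar at columns 247–257, legs on either side at 228 and 283). Yellow is hung at (0.480, 0.1575). Lowering red.

Request:
send_rows:
  steps: "0 -0.008 0.05 0 0 0;0 -0.008 0.1 0 0 0;0 -0.008 0.15 0 0 0;0 -0.008 0.2 0 0 0;0 -0.008 0.25 0 0 0"

```text
time_s: 26.0
eef_pos: [0.5392, 0.1582, 0.1936]
tool_rot: [-180.0, -0.0, -0.1]
contact_force: [0.2, 0.2, -2.3]
gripper_width: 0.0152
grasp_force: 59.2
```

Request:
send_rows:
  steps: "0 0 0.03 0 0 0;0 0 0.06 0 0 0;0 0 0.085 0 0 0;0 0 0.1 0 0 0;0 0 0.112 0 0 0"

```text
time_s: 26.42
eef_pos: [0.5391, 0.1585, 0.1379]
tool_rot: [180.0, 0.0, -0.0]
contact_force: [0.1, 0.5, -2.2]
gripper_width: 0.0141
grasp_force: 59.1
```

Request:
send_rows:
  steps: "0 0 0.002 0 0 0;0 0 0.003 0 0 0;0 0 0.004 0 0 0;0 0 0.004 0 0 0;0 0 0.004 0 0 0"

```text
time_s: 26.83
eef_pos: [0.5393, 0.1586, 0.1372]
tool_rot: [-180.0, -0.0, -0.0]
contact_force: [-3.4, -2.4, 5.7]
gripper_width: 0.0148
grasp_force: 60.2
```

Request:
send_rows:
  steps: "0 0 0 0 0 0;0 0 0 0 0 0;0 0 0 0 0 0;0 0 0 0 0 0;0 0 0 0 0 0"
  grip: 0.4

```text
time_s: 27.25
eef_pos: [0.5392, 0.1589, 0.1364]
tool_rot: [-180.0, -0.0, -0.0]
contact_force: [0.7, 0.0, -0.6]
gripper_width: 0.0341
grasp_force: 0.0
```

Request:
send_rows:
  steps: "0 0 0 0 0 0;0 0 -0.02 0 0 0;0 0 -0.06 0 0 0;0 0 -0.12 0 0 0;0 0 -0.2 0 0 0"

```text
time_s: 27.67
eef_pos: [0.5377, 0.1583, 0.2362]
tool_rot: [179.9, 0.2, -0.0]
contact_force: [0.2, 0.2, -0.1]
gripper_width: 0.0341
grasp_force: 0.0
```

Request:
send_rows:
  steps: "0 0 -0.08 0 0 0;0 0 -0.16 0 0 0;0 0 -0.22 0 0 0;0 0 -0.22 0 0 0;0 0 -0.22 0 0 0"

```text
time_s: 28.08
eef_pos: [0.5399, 0.1586, 0.3491]
tool_rot: [-179.9, -0.2, -0.0]
contact_force: [-0.2, -0.0, 0.6]
gripper_width: 0.0341
grasp_force: 0.0
```

Request:
send_rows:
  steps: "0.01 0.08 0 0 0 0;0.01 0.16 0 0 0 0;0.02 0.24 0 0 0 0;0.03 0.3 0 0 0 0;0.04 0.36 0 0 0 0"
  grip: 0.7

```text
time_s: 28.5
eef_pos: [0.5582, -0.0234, 0.3458]
tool_rot: [-180.0, 0.1, -0.1]
contact_force: [1.1, 0.5, 1.1]
gripper_width: 0.0597
grasp_force: 0.0
```

Request:
send_rows:
  steps: "0.01 0.08 0 0 0 0;0.02 0.16 0 0 0 0;0.03 0.24 0 0 0 0;0.04 0.3 0 0 0 0;0.04 0.36 0 0 0 0"

```text
time_s: 28.92
eef_pos: [0.5787, -0.2031, 0.3452]
tool_rot: [180.0, 0.1, -0.1]
contact_force: [0.0, 0.5, 0.1]
gripper_width: 0.0602
grasp_force: 0.0
```

Request:
send_rows:
  steps: "0 0.08 0.05 0 0 -0.03;0.01 0.15 0.1 0 0 -0.06;0.01 0.2 0.15 0 0 -0.09;0.01 0.24 0.2 0 0 -0.09;0.01 0.24 0.2 0 0 -0.09"

```text
time_s: 29.33
eef_pos: [0.5792, -0.3252, 0.2397]
tool_rot: [-179.8, 0.5, 15.8]
contact_force: [-1.3, 0.4, -0.4]
gripper_width: 0.0597
grasp_force: 0.0
```

```bash
python3 look.py
python3 - <<'E'
from h import *
c=wrist()
for k,v in siphons(c).items(): print(k,v)
print(state()['eef_pos'],rel([.582,-.323,.18],rot=[180,0,17]))
E
```

```text
29.3333 [ 0.5792 -0.3252  0.2397] [-179.7891    0.5288   15.812 ]
scene blue 105 [ 0.5874 -0.3185  0.105 ] (586.4, -321.9) (46, 17) 17.4
scene orange 109 [ 0.4268 -0.3653  0.1052] (427.7, -365.5) (26, 48) -0.6
top orange 121 [ 0.4233 -0.367   0.1068] (424.3, -366.8) (16, 49) -11.2
top BAY yellow 65 [0.4815 0.1586 0.1584] (480.0, 157.8) (49, 15) 0.6 0.1632
top BAY red 135 [0.5386 0.1591 0.1584] (539.3, 159.6) (49, 16) 1.0 0.1646
blue {'n': 549, 'mean': array([ 0.5813, -0.3238,  0.1068]), 'rect': (583.3, -323.0), 'size': (49, 15), 'yaw': 18.8, 'ztop': np.float64(0.1095), 'px': (256, 181)}
orange {'n': 320, 'mean': array([ 0.4354, -0.3653,  0.1022]), 'rect': (427.4, -367.6), 'size': (15, 47), 'yaw': -13.1, 'ztop': np.float64(0.108), 'px': (256, 294)}
yellow {'n': 146, 'mean': array([ 0.4309, -0.3673,  0.1073]), 'rect': (427.7, -367.3), 'size': (11, 40), 'yaw': -12.5, 'ztop': np.float64(0.1092), 'px': (257, 303)}
[ 0.58372867 -0.32089785  0.24588462] [-0.0043  0.0032  0.1318 -0.0003  0.0004 -0.0048]
```

Blue at (0.582, −0.323), yaw 17–18. Descend to z = 0.084 and grip.

Request:
send_rows:
  steps: "-0.004 0.003 0.06 0 0 -0.006;-0.004 0.003 0.12 0 0 -0.006;-0.004 0.003 0.18 0 0 -0.006;-0.004 0.003 0.23 0 0 -0.006;-0.004 0.003 0.27 0 0 -0.006"

```text
time_s: 29.9
eef_pos: [0.5835, -0.3208, 0.1108]
tool_rot: [-180.0, -0.1, 17.4]
contact_force: [0.3, 0.8, 0.1]
gripper_width: 0.0598
grasp_force: 0.0
```

Request:
send_rows:
  steps: "0 0 0.03 0 0 0;0 0 0.05 0 0 0;0 0 0.054 0 0 0;0 0 0.054 0 0 0;0 0 0.054 0 0 0"

```text
time_s: 30.32
eef_pos: [0.5834, -0.3232, 0.0859]
tool_rot: [179.9, -0.1, 17.3]
contact_force: [0.3, -0.6, -0.6]
gripper_width: 0.0595
grasp_force: 0.0
```

```bash
python3 -c "
from h import *
print(state()['eef_pos'],rel([.582,-.323,.084],rot=[180,0,17.5]))"
```

```text
[ 0.58344307 -0.32317011  0.08588994] [-0.0027 -0.0012  0.0038  0.0004 -0.0005 -0.0011]
```

Request:
send_rows:
  steps: "-0.002 0 0.002 0 0 0;-0.002 0 0.002 0 0 0;-0.002 0 0.002 0 0 0;-0.002 0 0.002 0 0 0;-0.002 0 0.002 0 0 0"
  grip: 0

```text
time_s: 30.73
eef_pos: [0.582, -0.3237, 0.0842]
tool_rot: [180.0, -0.1, 17.3]
contact_force: [0.4, 0.2, 5.1]
gripper_width: 0.0149
grasp_force: 59.4
```

Request:
send_rows:
  steps: "0 0 0 0 0 0;0 0 0 0 0 0;0 0 0 0 0 0;0 0 0 0 0 0;0 0 0 0 0 0"

```text
time_s: 31.15
eef_pos: [0.5819, -0.3237, 0.0842]
tool_rot: [180.0, -0.1, 17.3]
contact_force: [0.6, 0.8, 6.3]
gripper_width: 0.0151
grasp_force: 59.5
```

Request:
send_rows:
  steps: "0 0 -0.04 0 0 0;0 0 -0.12 0 0 0;0 0 -0.2 0 0 0;0 0 -0.28 0 0 0;0 0 -0.36 0 0 0"

```text
time_s: 31.57
eef_pos: [0.5808, -0.3233, 0.2646]
tool_rot: [-180.0, 0.1, 17.2]
contact_force: [0.8, -0.6, -1.7]
gripper_width: 0.015
grasp_force: 58.9
```

Request:
send_rows:
  steps: "0 0 -0.06 0 0 0.03;0 0 -0.11 0 0 0.06;0 0 -0.11 0 0 0.09;0 0 -0.11 0 0 0.096;0 0 -0.11 0 0 0.096"

```text
time_s: 31.98
eef_pos: [0.5812, -0.323, 0.3174]
tool_rot: [-180.0, 0.1, 0.1]
contact_force: [-0.4, 0.8, -2.3]
gripper_width: 0.015
grasp_force: 58.9
```

```bash
python3 -c "
from h import *
print(state()['eef_pos'],state()['tool_rot'],rel([.597,.1575,.319],rot=[180,0,0]))"
```

```text
[ 0.58120743 -0.3230414   0.31740725] [-1.79958828e+02  8.15671055e-02  5.67435959e-02] [ 3.250e-02 -9.611e-01 -2.500e-03 -2.000e-04  5.000e-04  3.000e-04]
```

Request:
send_rows:
  steps: "0 -0.04 0 0 0 0;0 -0.11 0 0 0 0;0.01 -0.18 0 0 0 0;0.01 -0.25 0 0 0 0;0.012 -0.32 0 0 0 0"

```text
time_s: 32.4
eef_pos: [0.5867, -0.1616, 0.3166]
tool_rot: [-180.0, 0.2, 0.2]
contact_force: [0.4, 0.4, -2.6]
gripper_width: 0.015
grasp_force: 59.0
```

Request:
send_rows:
  steps: "0 -0.07 0 0 0 0;0 -0.14 0 0 0 0;0.01 -0.21 0 0 0 0;0.01 -0.28 0 0 0 0;0.01 -0.34 0 0 0 0"

```text
time_s: 32.82
eef_pos: [0.5917, 0.0096, 0.3167]
tool_rot: [-180.0, 0.2, 0.3]
contact_force: [0.1, -0.1, -1.1]
gripper_width: 0.0147
grasp_force: 59.0
```

Request:
send_rows:
  steps: "0 -0.07 0 0 0 0;0 -0.14 0 0 0 0;0.01 -0.21 0 0 0 0;0.01 -0.27 0 0 0 0;0.01 -0.3 0 0 0 0"

```text
time_s: 33.23
eef_pos: [0.5963, 0.162, 0.3162]
tool_rot: [-180.0, 0.2, 0.5]
contact_force: [0.3, 0.4, -2.7]
gripper_width: 0.0147
grasp_force: 59.0
```

Request:
send_rows:
  steps: "0 0 0 0 0 0;0 0 0 0 0 0;0 0 0 0 0 0;0 0 0 0 0 0;0 0 0 0 0 0"

```text
time_s: 33.65
eef_pos: [0.5977, 0.1546, 0.3185]
tool_rot: [180.0, -0.0, -0.1]
contact_force: [-0.0, -0.5, -1.9]
gripper_width: 0.015
grasp_force: 59.1
```

```bash
python3 -c "
from h import *
print(state()['eef_pos'],state()['tool_rot'],rel([.597,.158,.137],rot=[180,0,0]))"
```

```text
[0.59774861 0.15460548 0.31852653] [ 1.79988426e+02 -1.81629837e-03 -1.39046558e-01] [-1.500e-03 -6.900e-03  3.631e-01  1.000e-04 -0.000e+00 -8.000e-04]
```

Request:
send_rows:
  steps: "-0.001 -0.006 0.05 0 0 0;-0.001 -0.006 0.1 0 0 0;-0.001 -0.006 0.15 0 0 0;-0.001 -0.006 0.2 0 0 0;-0.001 -0.006 0.25 0 0 0"

```text
time_s: 34.07
eef_pos: [0.5972, 0.1584, 0.1926]
tool_rot: [-180.0, -0.0, -0.1]
contact_force: [0.4, -0.0, -1.8]
gripper_width: 0.0147
grasp_force: 59.0
```

Request:
send_rows:
  steps: "0 0 0.03 0 0 0;0 0 0.06 0 0 0;0 0 0.085 0 0 0;0 0 0.1 0 0 0;0 0 0.111 0 0 0"

```text
time_s: 34.48
eef_pos: [0.5971, 0.1589, 0.1373]
tool_rot: [180.0, 0.0, -0.1]
contact_force: [-1.0, 0.0, 6.3]
gripper_width: 0.0149
grasp_force: 60.2
```

Request:
send_rows:
  steps: "0 0 0.002 0 0 0;0 0 0.003 0 0 0;0 0 0.004 0 0 0;0 0 0.004 0 0 0;0 0 0.004 0 0 0"

```text
time_s: 34.9
eef_pos: [0.5974, 0.159, 0.1371]
tool_rot: [-180.0, -0.0, -0.0]
contact_force: [-3.7, -1.3, 5.4]
gripper_width: 0.015
grasp_force: 60.3
```

Request:
send_rows:
  steps: "0 0 0 0 0 0;0 0 0 0 0 0;0 0 0 0 0 0;0 0 0 0 0 0;0 0 0 0 0 0"
  grip: 0.4

```text
time_s: 35.32
eef_pos: [0.5973, 0.1596, 0.136]
tool_rot: [-180.0, -0.0, -0.0]
contact_force: [-0.3, -0.5, -0.2]
gripper_width: 0.0342
grasp_force: 0.0
```

Request:
send_rows:
  steps: "0 0 0 0 0 0;0 0 -0.02 0 0 0;0 0 -0.06 0 0 0;0 0 -0.12 0 0 0;0 0 -0.2 0 0 0"

```text
time_s: 35.73
eef_pos: [0.5957, 0.1592, 0.2355]
tool_rot: [179.9, 0.2, -0.0]
contact_force: [1.1, 0.8, -0.6]
gripper_width: 0.0343
grasp_force: 0.0
```

Request:
send_rows:
  steps: "0 0 -0.08 0 0 0;0 0 -0.16 0 0 0;0 0 -0.22 0 0 0;0 0 -0.22 0 0 0;0 0 -0.22 0 0 0"

```text
time_s: 36.15
eef_pos: [0.5979, 0.1592, 0.3485]
tool_rot: [-179.9, -0.2, -0.0]
contact_force: [-0.2, -0.3, 0.0]
gripper_width: 0.0343
grasp_force: 0.0
```

Request:
send_rows:
  steps: "-0.02 0.08 0 0 0 0;-0.04 0.15 0 0 0 0;-0.07 0.22 0 0 0 0;-0.09 0.29 0 0 0 0;-0.12 0.36 0 0 0 0"
  grip: 0.7

```text
time_s: 36.57
eef_pos: [0.5359, -0.0218, 0.3448]
tool_rot: [180.0, 0.1, 0.0]
contact_force: [0.7, -0.8, 0.1]
gripper_width: 0.0599
grasp_force: 0.0
```

Request:
send_rows:
  steps: "-0.02 0.07 0 0 0 0;-0.05 0.14 0 0 0 0;-0.07 0.21 0 0 0 0;-0.1 0.28 0 0 0 0;-0.12 0.36 0 0 0 0"

```text
time_s: 36.98
eef_pos: [0.4752, -0.201, 0.345]
tool_rot: [-179.9, 0.1, 0.0]
contact_force: [0.8, -0.7, 0.3]
gripper_width: 0.0602
grasp_force: 0.0
```

Request:
send_rows:
  steps: "-0.02 0.07 0.05 0 0 0.02;-0.05 0.14 0.1 0 0 0.04;-0.07 0.21 0.15 0 0 0.066;-0.1 0.28 0.2 0 0 0.066;-0.106 0.33 0.2 0 0 0.066"

```text
time_s: 37.4
eef_pos: [0.4209, -0.3648, 0.2417]
tool_rot: [-179.8, 0.3, -11.9]
contact_force: [0.7, 0.9, 0.3]
gripper_width: 0.0598
grasp_force: 0.0
```

```bash
python3 look.py
python3 - <<'E'
from h import *
c=wrist()
for k,v in siphons(c).items(): print(k,v)
print(state()['eef_pos'],rel([.4245,-.367,.084],rot=[180,0,-12]))
E
```

```text
37.4 [ 0.4209 -0.3648  0.2417] [-179.8477    0.344   -11.9394]
scene orange 100 [ 0.4288 -0.3639  0.1042] (427.6, -365.2) (17, 46) -16.7
scene BAY blue 16 [0.6193 0.1594 0.1589] (619.7, 159.2) (14, 5) 36.2 0.1611
top orange 97 [ 0.4155 -0.3646  0.106 ] (415.5, -365.0) (16, 30) -9.8
top BAY blue 116 [0.598  0.1594 0.1586] (597.7, 160.2) (47, 16) 3.9 0.1661
top BAY yellow 55 [0.4809 0.1578 0.1578] (480.1, 157.5) (48, 16) 6.4 0.1618
top BAY red 141 [0.5393 0.1589 0.1586] (539.4, 159.9) (15, 49) -1.5 0.1636
orange {'n': 480, 'mean': array([ 0.4209, -0.3674,  0.1069]), 'rect': (425.5, -368.1), 'size': (14, 49), 'yaw': -13.1, 'ztop': np.float64(0.109), 'px': (251, 179)}
yellow {'n': 141, 'mean': array([ 0.442 , -0.3698,  0.1068]), 'rect': (439.5, -370.6), 'size': (13, 17), 'yaw': -13.3, 'ztop': np.float64(0.109), 'px': (249, 161)}
[ 0.42078484 -0.36806387  0.24435842] [ 8.000e-03 -4.000e-03  3.207e-01  3.000e-04  1.200e-03 -1.700e-03]
```

Request:
send_rows:
  steps: "0.009 -0.003 0.06 0 0 0;0.009 -0.003 0.12 0 0 0;0.009 -0.003 0.18 0 0 0;0.009 -0.003 0.23 0 0 0;0.009 -0.003 0.27 0 0 0"

```text
time_s: 37.97
eef_pos: [0.4289, -0.3624, 0.1086]
tool_rot: [-179.9, 0.1, -11.8]
contact_force: [0.5, 0.4, -0.8]
gripper_width: 0.0595
grasp_force: 0.0
```

Request:
send_rows:
  steps: "0 0 0.03 0 0 0;0 0 0.045 0 0 0;0 0 0.05 0 0 0;0 0 0.05 0 0 0;0 0 0.05 0 0 0"

```text
time_s: 38.38
eef_pos: [0.4293, -0.3649, 0.0867]
tool_rot: [180.0, -0.1, -11.9]
contact_force: [0.6, 0.2, 0.4]
gripper_width: 0.0598
grasp_force: 0.0
```

```bash
python3 -c "
from h import *
print(state()['eef_pos'],rel([.4247,-.3674,.0845],rot=[180,0,-12.5]))"
```

```text
[ 0.42931467 -0.36487505  0.08674154] [-0.008   0.0068  0.0045  0.0001 -0.0003  0.0035]
```

Request:
send_rows:
  steps: "-0.008 0.006 0.004 0 0 0.003;-0.008 0.006 0.004 0 0 0.003;-0.008 0.006 0.004 0 0 0.003;-0.008 0.006 0.004 0 0 0.003;-0.008 0.006 0.004 0 0 0.003"

```text
time_s: 38.8
eef_pos: [0.4243, -0.3671, 0.0842]
tool_rot: [-180.0, -0.0, -12.4]
contact_force: [0.2, -0.2, 0.3]
gripper_width: 0.0598
grasp_force: 0.0
```

Request:
send_rows:
  steps: "0 0 0 0 0 0;0 0 0 0 0 0;0 0 0 0 0 0;0 0 0 0 0 0;0 0 0 0 0 0"
  grip: 0

```text
time_s: 39.22
eef_pos: [0.4242, -0.3671, 0.084]
tool_rot: [180.0, -0.0, -12.4]
contact_force: [0.2, -0.4, 1.5]
gripper_width: 0.0148
grasp_force: 59.2
```

Request:
send_rows:
  steps: "0 0 0 0 0 0;0 0 0 0 0 0;0 0 0 0 0 0;0 0 0 0 0 0;0 0 0 0 0 0"

```text
time_s: 39.63
eef_pos: [0.4242, -0.3671, 0.084]
tool_rot: [180.0, -0.0, -12.4]
contact_force: [-0.0, -0.5, 1.3]
gripper_width: 0.0149
grasp_force: 59.2
```

Request:
send_rows:
  steps: "0 0 -0.04 0 0 0;0 0 -0.12 0 0 0;0 0 -0.2 0 0 0;0 0 -0.28 0 0 0;0 0 -0.36 0 0 0"

```text
time_s: 40.05
eef_pos: [0.4235, -0.3667, 0.2654]
tool_rot: [-180.0, 0.1, -12.5]
contact_force: [1.8, -0.1, 0.1]
gripper_width: 0.0149
grasp_force: 58.9
```

Request:
send_rows:
  steps: "0 0 -0.06 0 0 -0.03;0 0 -0.11 0 0 -0.06;0 0 -0.11 0 0 -0.068;0 0 -0.11 0 0 -0.068;0 0 -0.11 0 0 -0.068"

```text
time_s: 40.47
eef_pos: [0.4238, -0.3664, 0.3179]
tool_rot: [-179.9, 0.0, -0.3]
contact_force: [0.6, -0.5, -1.4]
gripper_width: 0.015
grasp_force: 59.0
```

```bash
python3 -c "
from h import *
print(state()['eef_pos'],state()['tool_rot'],rel([.655,.158,.319],rot=[180,0,0]))"
```

```text
[ 0.42384114 -0.36644129  0.31793612] [-1.79925302e+02  4.43300289e-02 -2.79593366e-01] [ 4.5720e-01 -1.0511e+00 -1.1000e-03 -4.0000e-04  2.0000e-04 -1.6000e-03]
```

Request:
send_rows:
  steps: "0.015 -0.04 0 0 0 0;0.04 -0.1 0 0 0 0;0.07 -0.16 0 0 0 0;0.1 -0.22 0 0 0 0;0.12 -0.28 0 0 0 0"

```text
time_s: 40.88
eef_pos: [0.485, -0.225, 0.3171]
tool_rot: [-180.0, 0.2, -0.3]
contact_force: [0.9, -0.3, -2.0]
gripper_width: 0.0148
grasp_force: 59.0
```

Request:
send_rows:
  steps: "0.025 -0.06 0 0 0 0;0.05 -0.12 0 0 0 0;0.075 -0.18 0 0 0 0;0.1 -0.24 0 0 0 0;0.13 -0.3 0 0 0 0"

```text
time_s: 41.3
eef_pos: [0.5494, -0.0757, 0.3172]
tool_rot: [-180.0, 0.2, -0.3]
contact_force: [1.1, -0.4, -1.2]
gripper_width: 0.0146
grasp_force: 59.0
```

Request:
send_rows:
  steps: "0.025 -0.06 0 0 0 0;0.05 -0.12 0 0 0 0;0.075 -0.18 0 0 0 0;0.1 -0.24 0 0 0 0;0.13 -0.3 0 0 0 0"

```text
time_s: 41.72
eef_pos: [0.6151, 0.074, 0.3168]
tool_rot: [180.0, 0.2, -0.3]
contact_force: [0.8, -0.2, -0.6]
gripper_width: 0.0149
grasp_force: 59.0
```

Request:
send_rows:
  steps: "0.025 -0.06 0 0 0 0;0.05 -0.12 0 0 0 0;0.077 -0.17 0 0 0 0;0.077 -0.17 0 0 0 0;0.077 -0.17 0 0 0 0"

```text
time_s: 42.13
eef_pos: [0.6539, 0.1594, 0.3155]
tool_rot: [179.9, 0.3, -0.1]
contact_force: [0.2, -0.8, -1.5]
gripper_width: 0.0148
grasp_force: 59.0
```

Request:
send_rows:
  steps: "0 0 0 0 0 0;0 0 0 0 0 0;0 0 0 0 0 0;0 0 0 0 0 0;0 0 0 0 0 0"

```text
time_s: 42.55
eef_pos: [0.6544, 0.1564, 0.3192]
tool_rot: [-180.0, -0.0, -0.3]
contact_force: [-0.2, 0.9, -1.2]
gripper_width: 0.015
grasp_force: 59.0
```

```bash
python3 -c "
from h import *
print(state()['eef_pos'],state()['tool_rot'],rel([.655,.158,.137],rot=[180,0,0]))"
```

```text
[0.6543593  0.15644143 0.31922881] [-1.79973280e+02 -1.11076587e-02 -2.65276029e-01] [ 1.200e-03 -3.000e-03  3.645e-01 -1.000e-04 -1.000e-04 -1.500e-03]
```

Request:
send_rows:
  steps: "0.001 -0.003 0.05 0 0 -0.001;0.001 -0.003 0.1 0 0 -0.001;0.001 -0.003 0.15 0 0 -0.001;0.001 -0.003 0.2 0 0 -0.001;0.001 -0.003 0.25 0 0 -0.001"

```text
time_s: 42.97
eef_pos: [0.6549, 0.1585, 0.1932]
tool_rot: [-180.0, -0.0, -0.0]
contact_force: [0.9, 0.8, -0.7]
gripper_width: 0.0152
grasp_force: 59.1
```

Request:
send_rows:
  steps: "0 0 0.03 0 0 0;0 0 0.06 0 0 0;0 0 0.085 0 0 0;0 0 0.1 0 0 0;0 0 0.112 0 0 0"

```text
time_s: 43.38
eef_pos: [0.6549, 0.1586, 0.1374]
tool_rot: [-180.0, 0.0, -0.0]
contact_force: [0.1, 0.0, -0.8]
gripper_width: 0.0148
grasp_force: 59.0
```

Request:
send_rows:
  steps: "0 0 0.002 0 0 0;0 0 0.003 0 0 0;0 0 0.004 0 0 0;0 0 0.004 0 0 0;0 0 0.004 0 0 0"

```text
time_s: 43.8
eef_pos: [0.6554, 0.1585, 0.1369]
tool_rot: [-180.0, -0.1, -0.0]
contact_force: [-1.7, -0.8, 5.5]
gripper_width: 0.0152
grasp_force: 59.7
```

Release, retreat up and check everything.

Request:
send_rows:
  steps: "0 0 0 0 0 0;0 0 0 0 0 0;0 0 0 0 0 0;0 0 0 0 0 0;0 0 0 0 0 0"
  grip: 0.4

```text
time_s: 44.22
eef_pos: [0.655, 0.1588, 0.1358]
tool_rot: [-180.0, 0.0, -0.0]
contact_force: [-0.4, 0.6, -0.7]
gripper_width: 0.0341
grasp_force: 0.0
```

Request:
send_rows:
  steps: "0 0 0 0 0 0;0 0 -0.02 0 0 0;0 0 -0.06 0 0 0;0 0 -0.12 0 0 0;0 0 -0.2 0 0 0"

```text
time_s: 44.63
eef_pos: [0.6536, 0.1585, 0.2353]
tool_rot: [179.9, 0.2, -0.0]
contact_force: [1.7, 0.4, 0.8]
gripper_width: 0.0338
grasp_force: 0.0
```

Request:
send_rows:
  steps: "0 0 -0.08 0 0 0;0 0 -0.16 0 0 0;0 0 -0.24 0 0 0;0 0 -0.32 0 0 0;0 0 -0.36 0 0 0"

```text
time_s: 45.05
eef_pos: [0.6555, 0.1579, 0.4225]
tool_rot: [-179.9, -0.4, -0.0]
contact_force: [-0.1, 0.0, 0.6]
gripper_width: 0.0341
grasp_force: 0.0
```

Request:
send_rows:
  steps: "-0.15 0 0 0 0 0;-0.25 0.1 0 0 0 0;-0.3 0.2 0 0 0 0;-0.3 0.25 0 0 0 0;-0.3 0.25 0 0 0 0"
  grip: 0

```text
time_s: 45.47
eef_pos: [0.5045, 0.0342, 0.4163]
tool_rot: [-180.0, -0.0, 0.1]
contact_force: [0.9, -0.3, 0.7]
gripper_width: 0.0001
grasp_force: 0.0
```

```bash
python3 look.py
python3 - <<'E'
from h import *
print(state()['joint_positions'])
c=camera('scene'); P=cloud(c)
m=(c['z_map']>0)&(P[...,0]>.62)&(P[...,0]<.69)&(P[...,1]>.2)&(P[...,1]<.3)&(P[...,2]>.20)&(P[...,2]<.31)
Q=P[m]; k=np.polyfit(Q[:,2],Q[:,1],1); print(len(Q),'theta',np.pi/2+np.arctan(k[0]))
w=wrist(); save(w,'w7.png')
E
```

```text
45.4667 [0.5045 0.0342 0.4163] [-179.9551   -0.0133    0.0579]
scene BAY blue 15 [0.6193 0.1594 0.1589] (618.3, 158.5) (15, 5) 37.7 0.1625
scene BAY orange 200 [0.658  0.1617 0.1587] (657.7, 161.0) (49, 15) 0.8 0.1623
[-53.94102187   5.25898929  50.66976581  92.80379673  -4.27060755
  83.76383869 -93.49065495]
885 theta 1.753492852131498
```

View pics/top_last.png

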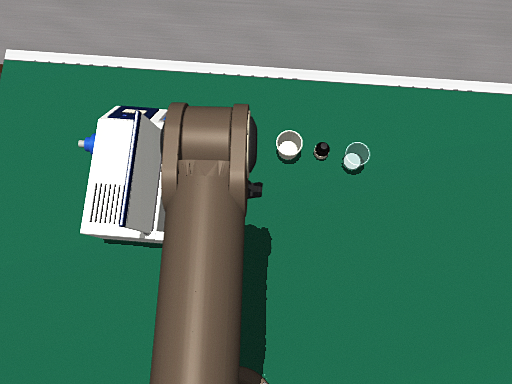

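Lid still at 1.75 rad, bystanders unmoved (cup 289,145; bottle 322,150; beaker 356,157). Now turn the tool to yaw 90 and go to the lid's +y side.

Request:
send_rows:
  steps: "0 0 0 0 0 -0.1667;0 0 0 0 0 -0.1667;0 0 0 0 0 -0.1667;0 0 0 0 0 -0.1667;0 0 0 0 0 -0.1667"

```text
time_s: 46.08
eef_pos: [0.5065, 0.0367, 0.4159]
tool_rot: [180.0, 0.0, 30.4]
contact_force: [-0.4, 0.0, 0.2]
gripper_width: 0.0002
grasp_force: 0.0
```

Request:
send_rows:
  steps: "0 0 0 0 0 -0.1667;0 0 0 0 0 -0.1667;0 0 0 0 0 -0.1667;0 0 0 0 0 -0.1667;0 0 0 0 0 -0.1667"

```text
time_s: 46.5
eef_pos: [0.5064, 0.0363, 0.4158]
tool_rot: [-180.0, 0.0, 60.2]
contact_force: [1.0, -0.3, -0.2]
gripper_width: 0.0002
grasp_force: 0.0
```

Request:
send_rows:
  steps: "0 0 0 0 0 -0.1667;0 0 0 0 0 -0.1667;0 0 0 0 0 -0.1667;0 0 0 0 0 -0.1667;0 0 0 0 0 -0.1667"

```text
time_s: 46.92
eef_pos: [0.5062, 0.036, 0.4159]
tool_rot: [-180.0, 0.0, 90.1]
contact_force: [-0.1, 0.2, -0.5]
gripper_width: 0.0001
grasp_force: 0.0
```

Run:
```python
from h import *
print(state()['eef_pos'],state()['tool_rot'],rel([.567,.31,.42],rot=[180,0,90]))
c=camera('top'); 
for k,v in siphons(c,.125,.175,(.4,.72,.09,.22)).items(): print('BAY',k,v['n'],v['mean'],v['rect'],v['size'],v['yaw'],v['ztop'])
```

```text
[0.50624745 0.03601231 0.41586067] [-1.79987022e+02  1.79138052e-02  9.00860334e+01] [ 5.478e-01  1.223e-01 -8.500e-03 -1.000e-04  1.000e-04  5.000e-04]
```

Request:
send_rows:
  steps: "0.07 0.02 0 0 0 0;0.14 0.04 0 0 0 0;0.21 0.05 0 0 0 0;0.28 0.06 0 0 0 0;0.33 0.07 0 0 0 0"

```text
time_s: 47.38
eef_pos: [0.5407, 0.2047, 0.4153]
tool_rot: [-180.0, -0.0, 89.8]
contact_force: [0.7, 0.3, 0.8]
gripper_width: -0.0002
grasp_force: 0.0
```

Request:
send_rows:
  steps: "0.07 0.02 0 0 0 0;0.14 0.04 0 0 0 0;0.2 0.052 0 0 0 0;0.22 0.052 0 0 0 0;0.22 0.052 0 0 0 0"

```text
time_s: 47.8
eef_pos: [0.5662, 0.3146, 0.414]
tool_rot: [-179.9, 0.1, 90.0]
contact_force: [-0.5, -0.5, -0.4]
gripper_width: -0.0002
grasp_force: 0.0
```

Request:
send_rows:
  steps: "0 0 0 0 0 0;0 0 0.06 0 0 0;0 0 0.12 0 0 0;0 0 0.18 0 0 0;0 0 0.23 0 0 0"

```text
time_s: 48.22
eef_pos: [0.5669, 0.3076, 0.3]
tool_rot: [180.0, 0.0, 89.7]
contact_force: [0.4, -0.2, -0.7]
gripper_width: 0.0001
grasp_force: 0.0
```

```bash
python3 -c "
from h import *
s=state();print(s['eef_pos'],s['tool_rot'],s['contact_force'],rel([.567,.2811,.2966],rot=[180,0,90]))"
```

```text
[0.56694544 0.30758321 0.30004237] [1.79989105e+02 8.14816596e-03 8.96751441e+01] [ 0.40797526 -0.22935535 -0.68281315] [-0.053   0.0004  0.0069  0.0001  0.     -0.0018]
```

Request:
send_rows:
  steps: "-0.014 0 0.002 0 0 0;-0.026 0 0.004 0 0 0;-0.037 0 0.006 0 0 0;-0.046 0 0.007 0 0 0;-0.053 0 0.007 0 0 0"

```text
time_s: 48.63
eef_pos: [0.568, 0.2826, 0.2995]
tool_rot: [179.9, -0.1, 89.9]
contact_force: [-0.2, 0.1, -0.1]
gripper_width: 0.0003
grasp_force: 0.0
```

Request:
send_rows:
  steps: "-0.008 0 -0.002 0 0 0;-0.017 0 -0.004 0 0 0;-0.026 0 -0.005 0 0 0;-0.035 0 -0.007 0 0 0;-0.044 0 -0.008 0 0 0"

```text
time_s: 49.05
eef_pos: [0.5671, 0.2618, 0.3018]
tool_rot: [180.0, -0.0, 90.0]
contact_force: [-0.5, 1.6, 1.7]
gripper_width: -0.0001
grasp_force: 0.6
```

Request:
send_rows:
  steps: "-0.009 0 -0.001 0 0 0;-0.017 0 -0.0015 0 0 0;-0.025 0 -0.002 0 0 0;-0.033 0 -0.002 0 0 0;-0.041 0 -0.002 0 0 0"

```text
time_s: 49.47
eef_pos: [0.5669, 0.2412, 0.3024]
tool_rot: [-180.0, -0.0, 90.0]
contact_force: [0.1, 1.1, 0.5]
gripper_width: 0.0001
grasp_force: 0.7
```

```bash
cat > lid.py <<'E'
from h import *
s=state(); print(s['eef_pos'],s['contact_force'])
c=camera('scene'); P=cloud(c); f=c['frame']
m=(c['z_map']>0)&(P[...,0]>.60)&(P[...,0]<.69)&(P[...,1]>.08)&(P[...,1]<.3)&(P[...,2]>.19)&(P[...,2]<.33)&(f.min(-1)>90)
Q=P[m][:,1:]; e=np.linalg.svd(Q-Q.mean(0),full_matrices=False)[2][0]; e*=np.sign(e[1]); print(len(Q),'theta',np.arctan2(e[1],-e[0]))
E
python3 lid.py
```

```text
[0.56694369 0.24116736 0.30241074] [0.08890476 1.07006523 0.50906197]
1855 theta 1.4630198303164121
```

Request:
send_rows:
  steps: "-0.0085 0 0.001 0 0 0;-0.017 0 0.002 0 0 0;-0.0255 0 0.003 0 0 0;-0.034 0 0.0045 0 0 0;-0.0425 0 0.006 0 0 0"

```text
time_s: 49.93
eef_pos: [0.567, 0.2197, 0.2994]
tool_rot: [-180.0, -0.0, 90.0]
contact_force: [-0.2, 2.0, 1.1]
gripper_width: -0.0002
grasp_force: 0.9
```

Request:
send_rows:
  steps: "-0.0076 0 0.0014 0 0 0;-0.0153 0 0.0032 0 0 0;-0.0228 0 0.0051 0 0 0;-0.0304 0 0.0073 0 0 0;-0.0378 0 0.0097 0 0 0"

```text
time_s: 50.35
eef_pos: [0.5669, 0.2009, 0.2945]
tool_rot: [-180.0, -0.0, 90.0]
contact_force: [-1.0, 0.1, 1.6]
gripper_width: -0.0003
grasp_force: 1.0
```

Request:
send_rows:
  steps: "-0.0074 0 0.0026 0 0 0;-0.0147 0 0.0055 0 0 0;-0.0219 0 0.0085 0 0 0;-0.029 0 0.0118 0 0 0;-0.036 0 0.0153 0 0 0"

```text
time_s: 50.77
eef_pos: [0.567, 0.1829, 0.2868]
tool_rot: [-180.0, 0.0, 90.0]
contact_force: [-0.8, 1.9, 1.5]
gripper_width: 0.0002
grasp_force: 1.1
```

Request:
send_rows:
  steps: "-0.0069 0 0.0037 0 0 0;-0.0137 0 0.0076 0 0 0;-0.0204 0 0.0117 0 0 0;-0.0269 0 0.016 0 0 0;-0.0333 0 0.0205 0 0 0"

```text
time_s: 51.18
eef_pos: [0.567, 0.1663, 0.2765]
tool_rot: [180.0, 0.0, 90.0]
contact_force: [-1.1, 1.6, 2.7]
gripper_width: 0.0006
grasp_force: 1.2
```

```bash
python3 lid.py
```

```text
[0.5670053  0.1662586  0.27649136] [-1.07011858  1.5666394   2.69846505]
2387 theta 0.8760224822546175
```

Request:
send_rows:
  steps: "-0.0062 0 0.0046 0 0 0;-0.0123 0 0.0095 0 0 0;-0.0183 0 0.0146 0 0 0;-0.0241 0 0.0198 0 0 0;-0.0298 0 0.0252 0 0 0"

```text
time_s: 51.65
eef_pos: [0.5671, 0.1513, 0.2639]
tool_rot: [180.0, 0.0, 90.0]
contact_force: [-1.2, -0.5, 2.1]
gripper_width: -0.0001
grasp_force: 1.4
```

Request:
send_rows:
  steps: "-0.0055 0 0.0056 0 0 0;-0.0108 0 0.0113 0 0 0;-0.0159 0 0.0172 0 0 0;-0.0209 0 0.0232 0 0 0;-0.0257 0 0.0294 0 0 0"

```text
time_s: 52.07
eef_pos: [0.5671, 0.1384, 0.2492]
tool_rot: [180.0, 0.0, 90.0]
contact_force: [-0.8, 0.3, 4.5]
gripper_width: -0.0002
grasp_force: 1.6
```

Request:
send_rows:
  steps: "-0.0046 0 0.0063 0 0 0;-0.009 0 0.0128 0 0 0;-0.0132 0 0.0194 0 0 0;-0.0172 0 0.0261 0 0 0;-0.021 0 0.0329 0 0 0"

```text
time_s: 52.48
eef_pos: [0.5671, 0.128, 0.2327]
tool_rot: [180.0, 0.0, 90.0]
contact_force: [-1.6, -1.0, 4.4]
gripper_width: 0.0002
grasp_force: 1.8
```

Request:
send_rows:
  steps: "-0.0036 0 0.0069 0 0 0;-0.007 0 0.014 0 0 0;-0.0102 0 0.0211 0 0 0;-0.0132 0 0.0284 0 0 0;-0.0159 0 0.0357 0 0 0"

```text
time_s: 52.9
eef_pos: [0.5671, 0.1201, 0.2147]
tool_rot: [180.0, 0.0, 90.0]
contact_force: [-0.7, -1.8, 4.4]
gripper_width: -0.0
grasp_force: 2.0
```

Request:
send_rows:
  steps: "-0.0025 0 0.0074 0 0 0;-0.0049 0 0.0149 0 0 0;-0.0069 0 0.0224 0 0 0;-0.0088 0 0.03 0 0 0;-0.0104 0 0.0377 0 0 0"

```text
time_s: 53.32
eef_pos: [0.5671, 0.1149, 0.1959]
tool_rot: [180.0, 0.0, 90.0]
contact_force: [-0.2, -2.8, 5.5]
gripper_width: -0.0
grasp_force: 2.3
```

```bash
python3 lid.py
```

```text
[0.56705248 0.11489517 0.19588994] [-0.18348749 -2.82249988  5.50860241]
959 theta 0.10534014923736451
```

Request:
send_rows:
  steps: "-0.001 0 0.007 0 0 0;-0.002 0 0.014 0 0 0;-0.003 0 0.021 0 0 0;-0.004 0 0.026 0 0 0;-0.004 0 0.03 0 0 0"

```text
time_s: 53.78
eef_pos: [0.5671, 0.1131, 0.181]
tool_rot: [180.0, 0.0, 90.0]
contact_force: [0.6, -3.2, 4.3]
gripper_width: -0.0002
grasp_force: 2.5
```

Request:
send_rows:
  steps: "0 0 0.003 0 0 0;0 0 0.006 0 0 0;0 0 0.009 0 0 0;0 0 0.011 0 0 0;0 0 0.013 0 0 0"

```text
time_s: 54.2
eef_pos: [0.5673, 0.1129, 0.1768]
tool_rot: [180.0, -0.1, 90.0]
contact_force: [-9.9, -5.0, 33.1]
gripper_width: -0.0002
grasp_force: 16.5
```

Request:
send_rows:
  steps: "0 0 0 0 0 0;0 0 0 0 0 0;0 0 0 0 0 0;0 0 0 0 0 0;0 0 0 0 0 0"

```text
time_s: 54.62
eef_pos: [0.5673, 0.1129, 0.1769]
tool_rot: [179.9, -0.1, 90.0]
contact_force: [-7.4, -3.9, 24.4]
gripper_width: 0.0002
grasp_force: 12.2
```

Request:
send_rows:
  steps: "0 0 0 0 0 0;0 0 0 0 0 0;0 0 0 0 0 0;0 0 0 0 0 0;0 0 0 0 0 0"

```text
time_s: 55.03
eef_pos: [0.5673, 0.1129, 0.1769]
tool_rot: [179.9, -0.1, 90.0]
contact_force: [-8.0, -4.4, 23.9]
gripper_width: 0.0
grasp_force: 12.2
```

Request:
send_rows:
  steps: "0 0 -0.003 0 0 0;0 0 -0.006 0 0 0;0 0 -0.009 0 0 0;0 0 -0.012 0 0 0;0 0 -0.015 0 0 0"

```text
time_s: 55.45
eef_pos: [0.5666, 0.114, 0.1818]
tool_rot: [-179.9, -0.0, 90.0]
contact_force: [0.9, 0.5, 0.3]
gripper_width: 0.0002
grasp_force: 0.0
```

Request:
send_rows:
  steps: "0 0 -0.002 0 0 0;0 0 -0.004 0 0 0;0 0 -0.005 0 0 0;0 0 -0.006 0 0 0;0 0 -0.007 0 0 0"

```text
time_s: 55.87
eef_pos: [0.5669, 0.1134, 0.1856]
tool_rot: [-180.0, 0.0, 90.0]
contact_force: [0.4, 0.1, 0.6]
gripper_width: 0.0003
grasp_force: 0.0
```

```bash
python3 lid.py
python3 - <<'E'
from h import *
c=camera('scene');P=cloud(c);m=(c['z_map']>0)&(P[...,0]>.62)&(P[...,0]<.69)&(P[...,1]>.085)&(P[...,1]<.12)&(P[...,2]>.16);print(np.median(P[m],0))
E
```

```text
[0.56689135 0.11337527 0.18559435] [0.37771243 0.11872661 0.63372907]
[0.65161024 0.10426703 0.18222056]lid.py:5: RuntimeWarning: Mean of empty slice.
  Q=P[m][:,1:]; e=np.linalg.svd(Q-Q.mean(0),full_matrices=False)[2][0]; e*=np.sign(e[1]); print(len(Q),'theta',np.arctan2(e[1],-e[0]))
  ret = um.true_divide(
Traceback (most recent call last):
  File "lid.py", line 5, in <module>
    Q=P[m][:,1:]; e=np.linalg.svd(Q-Q.mean(0),full_matrices=False)[2][0]; e*=np.sign(e[1]); print(len(Q),'theta',np.arctan2(e[1],-e[0]))
                    ~~~~~~~~~~~~~~~~~~~~~~~~~~~~~~~~~~~~~~~~~~~~~~~~~^^^
IndexError: index 0 is out of bounds for axis 0 with size 0
```

Latched (no force, lid level at 0.182). Retreat up and towards the robot's side, then do a final check.

Request:
send_rows:
  steps: "0 0 -0.05 0 0 0;0 0 -0.12 0 0 0;0 0 -0.2 0 0 0;0 0 -0.28 0 0 0;0 0 -0.34 0 0 0"

```text
time_s: 56.38
eef_pos: [0.5674, 0.1129, 0.3591]
tool_rot: [179.9, -0.1, 90.0]
contact_force: [1.9, 0.9, 0.2]
gripper_width: 0.0001
grasp_force: 0.0
```

Request:
send_rows:
  steps: "-0.08 -0.03 0 0 0 0;-0.16 -0.06 0 0 0 0;-0.24 -0.09 0 0 0 0;-0.3 -0.12 0 0 0 0;-0.36 -0.15 0 0 0 0"

```text
time_s: 56.8
eef_pos: [0.4907, -0.0692, 0.3558]
tool_rot: [180.0, -0.0, 89.9]
contact_force: [0.8, 0.1, -0.0]
gripper_width: 0.0004
grasp_force: 0.0
```

Request:
send_rows:
  steps: "0 0 0 0 0 0;0 0 0 0 0 0;0 0 0 0 0 0;0 0 0 0 0 0;0 0 0 0 0 0"

```text
time_s: 57.22
eef_pos: [0.4924, -0.0654, 0.3555]
tool_rot: [-180.0, 0.0, 90.1]
contact_force: [0.8, 0.3, 0.5]
gripper_width: 0.0002
grasp_force: 0.0
```

Run:
```python
from h import *
c=camera('scene');P=cloud(c);save(c,'s9.png');m=(c['z_map']>0)&(P[...,0]>.46)&(P[...,0]<.69)&(P[...,1]>.085)&(P[...,1]<.12)&(P[...,2]>.16);print(np.median(P[m],0),P[m][:,2].max(),state()['time_s'],state()['qvel'])
```

```text
[0.58426718 0.10269946 0.1821753 ] 0.1866993000605176 57.2667 [0.02939346 0.05245858 0.22165476 0.09730183 0.12763325 0.01556207
 0.13506823]
```

View pics/s9.png

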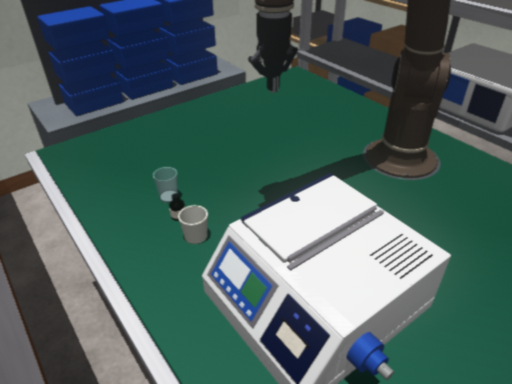

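The lid is shut (dot at 295,198), no siphons remain on the bench, and the bystanders at (166,185), (177,207) and (194,225) haven't moved.

```bash
python3 -c "
from plant import job_done
print(job_done())"
```

```text
the job is handed in; nothing more can be done
None
```

The job is handed in at about 57 s: all four siphons hang on the bar, the lid was opened and closed under the finger and is latched shut, and the beaker, bottle and cup were left alone.

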